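# Fit a ball-mount hold-down arm on its bench post and latch it

### The job

Set the hold-down arm up on the ball post so that its foot stands on the oak board: lower the socket over the ball, push it fully home until the little brass pin in its top stands up, and only then press the latch lever all the way down. Feel your way and press gently, without ramming the ball or the board, leave the board and the other things on the bench where they are, and let go.

Things in the scene. Friction and masses are not known exactly. Their poses are not given: they have to be found in the camera images.
- clamp_arm: hold-down arm, 0.45 to 0.65 kg, 204 mm long, lying level: square dark steel head 56 x 56 x 46 mm with a socket open below, then a beech bar, then a rubber foot. Origin: socket centre = ball centre when home; crown 26 mm above it, rim 20 mm below. +x to the foot, +z up. Grip the head's flat parallel sides (y = +-28 mm, free over their whole height). Mass centre about 30 mm towards the foot
- socket (a point): same point as the origin of clamp_arm. The bore is 35 mm square for a 32 mm ball, its mouth flaring to 48 mm at the rim. Two greased sprung keepers inside meet the ball about 12 mm above the seat and resist, needing 10 to 20 N of push besides the arm's weight, until the last 3 mm; then the crown stops on the ball
- crown: the head's flat steel top plate, 56 x 56 x 10 mm, fixed on the head; its underside (its origin, 16 mm above the socket's centre) is what the ball stops against when home. Push no harder on it than about 20 N
- foot (a point): centre of the sole of the rubber foot (32 mm across), 160 mm from the socket's centre along the arm's +x and level with the head's rim (20 mm below the socket's centre)
- telltale (a joint): brass pin, 8 mm across, in the middle of the head's crown, m: 0 (its top 2 mm above the crown) with the socket empty, lifted by the ball to about 0.005 (7 mm above the crown) when the ball is fully home. Very lightly sprung; it rises only over the last 5 mm before the seat
- latch (a joint): bare steel latch lever on top of the arm, hinged across it 32 mm from the socket centre towards the foot and 16 mm above it. 0 = fully raised (46 degrees up), 0.8 rad = fully down, flat along the bar. It turns stiffly, about 3 to 4 N at its pad, and stays where left. Its jaw swings under the ball: pressed before the ball is home, it fouls the ball
- latch_pad (a point): centre of the top face of the lever's 24 x 26 mm pressing pad near its free end, 64 mm from the hinge along the lever and 13.5 mm above the hinge line when down; when down it is 96 mm from the socket's centre along the arm and 29.5 mm above it
- ball_base: fixed dark steel plate, 90 x 90 x 10 mm, with an upright post and a 32 mm steel ball on the vertical axis through its centre; origin under its centre. The post is a height screw: the ball's centre is 40 to 66 mm above the bench, NOT measured, find it by feel. At 53 mm the arm ends level with its foot on the board, else pitched up to 5 degrees, the foot touching early or late
- post_axis (a point): point on the ball post's vertical axis, on the top face of the base plate, 10 mm above the bench
- board: loose oak board, 150 x 110 x 33 mm thick, with dovetail fingers beyond one end, lying flat; origin under its centre, long side along x, top at 33 mm. The foot belongs on its top with the middle of the foot at least 5 mm inside the edges; the board's centre is about 155 to 165 mm from the ball post
- chisel: wood chisel with beech handle, 250 mm long, 24 mm thick, lying on the bench; origin under its middle. Leave alone
- mallet: wooden mallet lying on its side, 300 mm long, head 70 x 130 x 60 mm; origin on the bench under the handle. Leave alone
- folding_rule: folded white rule, 230 x 34 x 16 mm; origin under its centre. Leave alone
- marking_gauge: wooden marking gauge, stock 55 x 24 x 55 mm on a 200 mm beam; origin under the stock. Leave alone
- glue_bottle: upright glue bottle, 60 mm across, 150 mm tall; origin under its centre. Leave alone
- offcut: beech offcut, 45 x 150 x 40 mm; origin under its centre. Leave alone
- screw_cup: open grey metal cup, 64 mm across, 60 mm tall; origin under its centre. Leave alone
There are look-alikes about, which are no part of the job. Of the things like the clamp_arm, leave any that is red; of the rest the larger one is meant.

How it is judged:
On the way, in this order (a step that is already met when the one before it is completed fails the run):
1. the socket is fully home on the ball (brass pin lifted at least 3.5 mm) with the foot over the board, while the lever is still up (value of joint telltale above 0.0035 m and horizontal distance between socket and post_axis below 0.006 m and x of foot in the frame of board between -0.07 and 0.07 m and y of foot in the frame of board between -0.05 and 0.05 m and value of joint latch below 0.35 rad), for 0.2 s.
2. the lever is pressed fully down (value of joint telltale above 0.0035 m and horizontal distance between socket and post_axis below 0.006 m and value of joint latch above 0.74 rad), for 0.2 s.
At the end, for the whole second after the job is handed in: Socket home on the ball (brass pin up 3.5 mm or more, socket centre within 6 mm of the post axis), lever within 0.06 rad of fully down, arm within 0.12 rad of upright and at rest, foot on the top of the board (within 4 mm of it) with its middle at least 5 mm inside the edges (all of step 2 and x of foot in the frame of board between -0.07 and 0.07 m and y of foot in the frame of board between -0.05 and 0.05 m and z of foot in the frame of board between 0.029 and 0.037 m and angle between clamp_arm's own z axis and vertical below 0.12 rad and linear speed of clamp_arm below 0.01 m/s); the robot touches nothing.
It fails at once if the crown is rammed down on the ball (over 30 N) (contact force between crown and ball_base above 30 N).
It fails at once if the arm is rammed against the post any other way (over 85 N, all contacts together) (contact force between clamp_arm and ball_base above 85 N).
It fails at once if the foot is rammed on the board (over 30 N) (contact force between clamp_arm and board above 30 N).
It fails at once if the board is pushed more than 20 mm out of place (distance of board from where it was at the start of the episode above 0.02 m).
It fails at once if another thing on the bench is moved more than 30 mm (distance of any of chisel, mallet, folding_rule, marking_gauge, glue_bottle, offcut, screw_cup from where it was at the start of the episode above 0.03 m).
It also fails if it takes over 72 s, if anything falls off the work surface, if the arm or the gripper's body presses on something with over 40 N, if the wrist force passes 120 N, or if a joint passes its speed limit or range.

### The arm

A 6-joint arm with a two-finger parallel gripper is mounted at the origin on the work surface. World frame = base frame: x ahead of the robot, y to its left, z up, the work surface at z = 0. Lengths are in m, angles in rad, forces in N, time in s.
With the tool pointing down it reaches from about 0.225 to 0.725 m from the base axis. Payload 3.1 kg.
Tool frame: the origin (TCP) lies on the centre line of the jaws, within the pads' length; the fingertips stand 11 mm ahead of it and the grasp point (between the pads) lies 8 mm behind it; z points along the fingers, y is the direction in which the jaws open and shut (so a half turn about z gives the same grasp; the last joint's range is limited). The gripper opens to 85 mm and grips with 20 to 120 N. Pads are 22 mm wide; open, the fingers measure 114 mm over their backs; the gripper's body (76 mm by 85 mm) begins 54 mm behind the grasp point. The pads swing forward as they close: fully open they stand 13 mm farther back than shut.
Start: joints at [1.206, 0.048, 0.099, 1.622, 0, 1.443], TCP at [0.123, 0.51, 0.242] pointing down, gripper open.
Joint ranges: [-2.91, 2.91], [-0.99, 1.94], [-1.21, 1.42], [-2.12, 2.29], [-1.49, 1.47], [-3.14, 3.14]. Speed limits (rad/s): [2.79, 2.79, 3.14, 3.14, 3.14, 3.14].

### API

Orientations are given as a 3x3 rotation matrix whose columns are the frame's x, y, z axes.
In Python, from station import observe, grab_frame, calibration, close_job gives the robot as it stands. The module is installed in compiled form; this text tells all that it offers.
- The arm moves only by the tool move_arm, never from a script. Its argument "rows" is a list of rows, each a list of 2 entries, a list of its own where there are three numbers: the shift along the tool's x, y, z in mm, then the turn about the tool's z in degrees. In form: [[[dx, dy, dz], twist], ...]. A call has exactly 8 rows; each row is the pose to reach, as a shift and turn from the pose commanded when the call began, along the tool's axes at that moment; what a row does not reach only later rows make up. A row lasts 1/8 s, in which the tool goes at most 62.5 mm and 10.7 degrees, less where a joint would pass 70% of its speed; a pose out of reach is approached as far as the arm can. A call with a gripper value outside its range is refused whole. "claw" is the finger opening in mm, from 0 to 85.4, set as the call begins (left out, the last holds). The fingers move at their own pace and stop on an object; the grip force is fixed at half the most. Time passes only in rows, so rows that repeat a pose let the fingers close, or fill a call up. It gives the time, the measured TCP pose, the force and the opening at its end, in the units of the state.
- observe(): the state, without advancing time (a new reading comes with each control period).
- grab_frame(name): name is "scene" or "top"; returns the picture (384x512x3 uint8, red, green, blue); there is no depth.
- calibration(name): a dict with "fx", "fy", "cx", "cy" (pixels), "cam_to_world" (4x4, takes a point from camera to world coordinates). Camera axes: x right, y down, z forward; pixel columns grow to the right and rows downward; lengths in m; the calibration is good to about 2 mm. A picture is of the moment at which its call begins. calibration takes no time and is no camera call.
- close_job(): hands the job in, once; it reports no verdict.
The state is a dict: "time_s": time; "joints": joint angles; "qd": joint speeds; "joint_efforts": joint torques, N m; "tool_pos": TCP position; "tool_rot": TCP orientation; "wrist_force": force on the tool from outside, world axes, zero at the start; "wrist_torque": the same for the moment, N m; "gripper_width": finger opening in m.
Only numpy, scipy, OpenCV 4.12 (cv2) and the standard library are available. Lean on these libraries where they do the work, as an engineer would, in place of code of your own. Each camera call takes 0.05 s, during which the arm holds its last target.

## Working session

There is one attempt and no reset: what is moved stays moved. The work goes in short steps, Python scripts to look and compute and a tool call to move; the robot and the scene stay as the last step left them, time stands still between calls to the robot, and variables do not carry over. Pictures are saved under pics/ and viewed, and the job is handed in when it is done.

Besides the shell and the picture viewer there is one more tool, called after "Request:" by a JSON object that holds its "method" and its "body", one argument or row to a line. move_arm: Moves the arm, as the interface text tells. Its arguments: {"type":"object","properties":{"rows":{"type":"array","items":{"type":"array"}},"claw":{"type":"number"}},"required":["rows"]}

```bash
ls; mkdir -p pics
python3 - <<'E'
from station import *
import cv2,numpy as np
for n in("scene","top"):
    f=grab_frame(n); cv2.imwrite(f"pics/{n}0.png",cv2.resize(f[:,:,::-1],(800,600),interpolation=cv2.INTER_CUBIC))
    np.save(f"{n}0.npy",f)
    c=calibration(n); print(n,c["fx"],c["fy"],c["cx"],c["cy"]);print(np.round(c["cam_to_world"],3))
s=observe();print(s["time_s"],s["tool_pos"],np.round(s["tool_rot"],3),s["wrist_force"])
E
```

```text
pics
scene 368.73239919914965 368.73239919914965 259.31109768975324 190.15699983289278
[[-0.541  0.506 -0.672  1.307]
 [ 0.841  0.318 -0.438  0.559]
 [-0.008 -0.802 -0.597  0.807]
 [ 0.     0.     0.     1.   ]]
top 421.16542969561425 421.16542969561425 256.0391573020751 191.57655946271225
[[-0.012 -0.992  0.124  0.332]
 [-1.     0.015  0.02   0.019]
 [-0.022 -0.124 -0.992  1.286]
 [ 0.     0.     0.     1.   ]]
0.1 [0.12298591 0.50984322 0.24121575] [[-0.972  0.235 -0.001]
 [ 0.235  0.972 -0.002]
 [ 0.    -0.002 -1.   ]] [-0.28462934  0.2871821   0.39934261]
```

View pics/scene0.png

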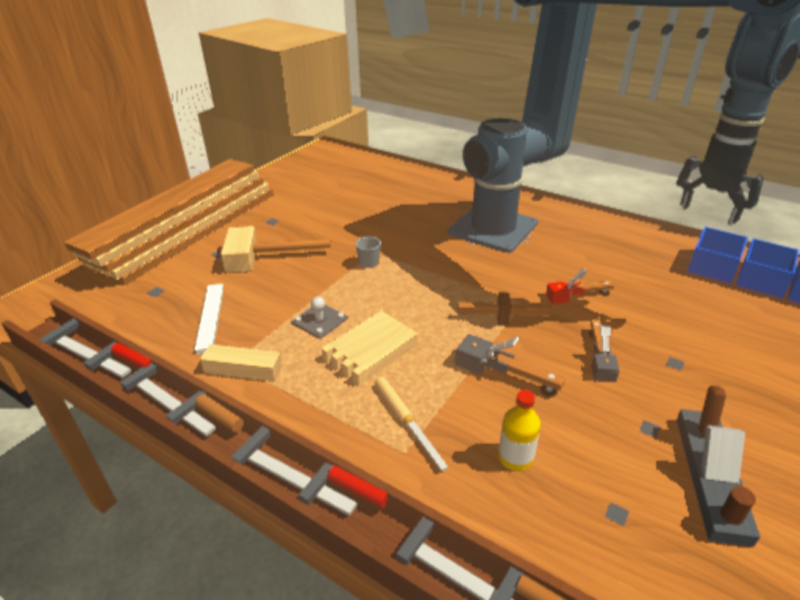

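View pics/top0.png

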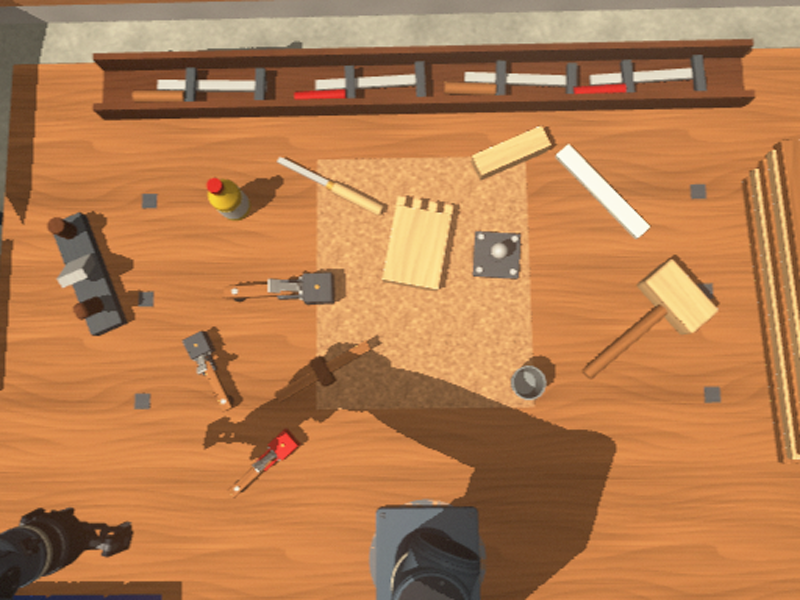

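```bash
cat > h.py <<'E'
import numpy as np,cv2
from station import *
def ray(n,u,v):
    c=calibration(n);T=np.array(c["cam_to_world"]);d=T[:3,:3]@np.array([(u-c["cx"])/c["fx"],(v-c["cy"])/c["fy"],1]);return T[:3,3],d
def at(n,u,v,z):
    o,d=ray(n,u,v);return o+d*(z-o[2])/d[2]
def proj(n,p):
    c=calibration(n);T=np.array(c["cam_to_world"]);q=T[:3,:3].T@(np.array(p)-T[:3,3]);return np.array([c["fx"]*q[0]/q[2]+c["cx"],c["fy"]*q[1]/q[2]+c["cy"]])
def crop(f,x0,y0,w,h,s,name):
    im=cv2.resize(f[y0:y0+h,x0:x0+w,::-1],(w*s,h*s),interpolation=cv2.INTER_CUBIC)
    for i in range(0,w,10): cv2.putText(im,str(x0+i),(i*s,8),0,.3,(0,0,0),1);cv2.line(im,(i*s,8),(i*s,14),(0,0,0),1)
    for i in range(0,h,10): cv2.putText(im,str(y0+i),(0,i*s+3),0,.3,(0,0,0),1)
    cv2.imwrite(f"pics/{name}.png",im)
E
python3 - <<'E'
from h import *
t=np.load("top0.npy");s=np.load("scene0.npy")
crop(t,140,115,100,75,8,"t_a"); crop(t,240,115,100,75,8,"t_b")
crop(s,280,195,90,65,8,"s_a"); crop(s,180,180,100,70,8,"s_b")
E
```

```text
(no output)
```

View pics/t_a.png

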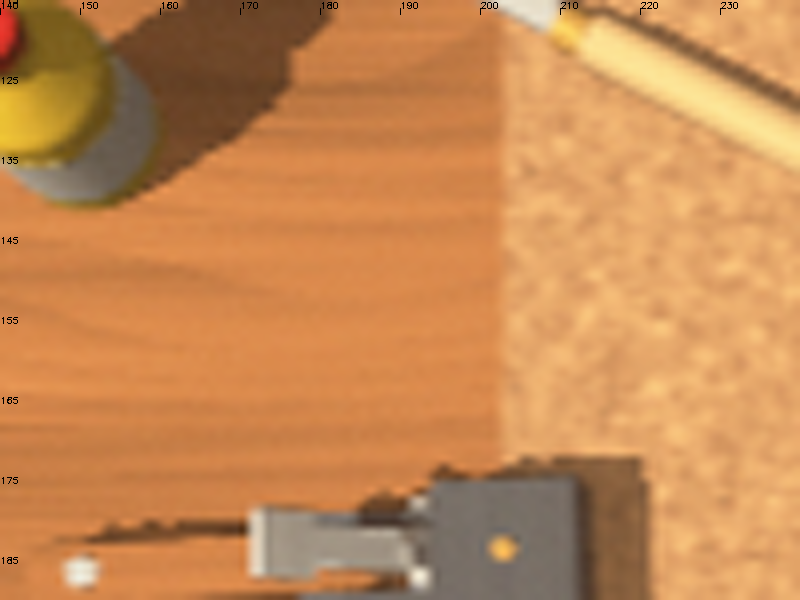

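View pics/t_b.png

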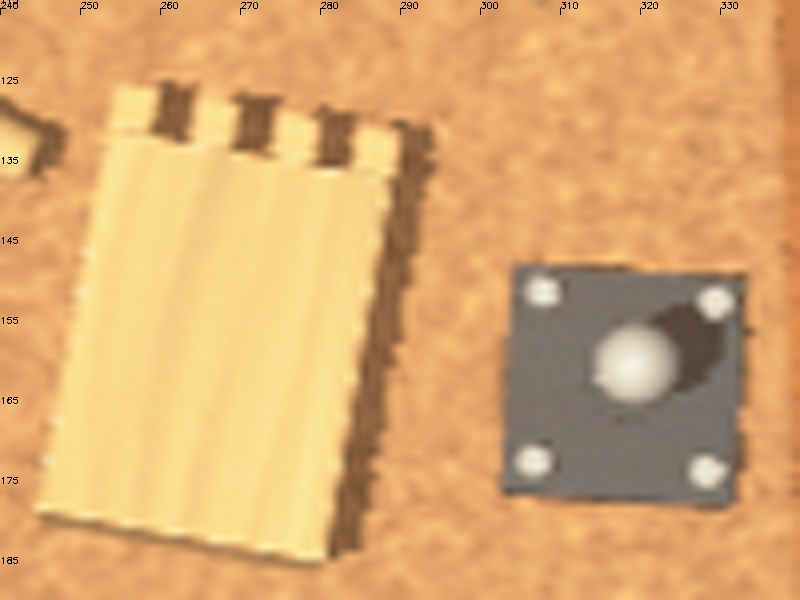

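View pics/s_a.png

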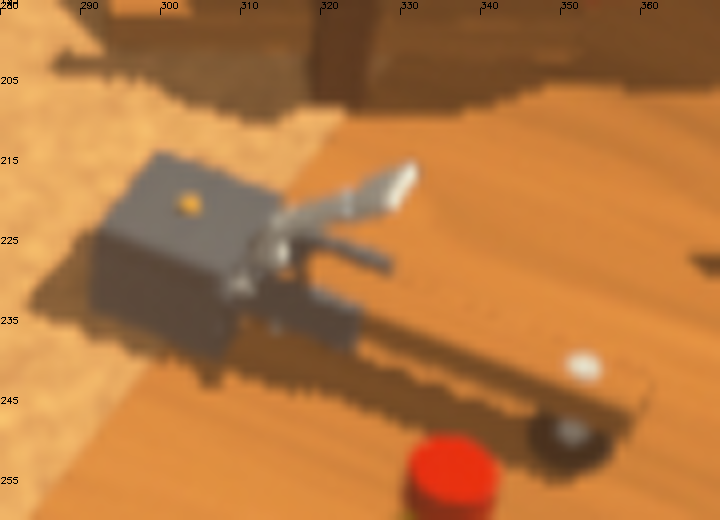

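View pics/s_b.png

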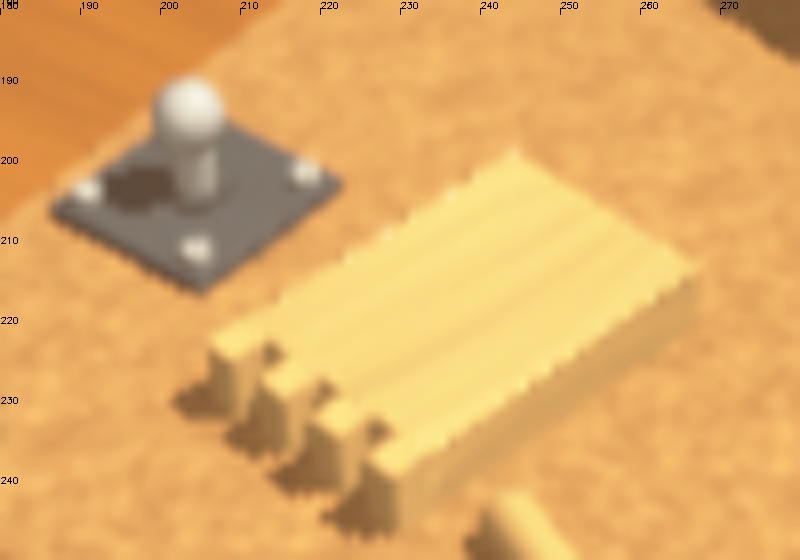

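Run:
```python
from h import *
def c(x,y,x0,y0): return x/8+x0-.5,y/8+y0-.5
P=lambda n,x,y,x0,y0,z:np.round(at(n,*c(x,y,x0,y0),z)*1000,1)
print("pin top",P("top",503,548,140,115,.048)," scene",P("scene",190,204,280,195,.048))
print("head corners top",[P("top",*q,140,115,.046) for q in[(432,480),(576,478)]])
print("foot screw top",P("top",81,572,140,115,.040),P("scene",584,366,280,195,.040))
print("plate nails",[P("top",*q,240,115,.011) for q in[(543,291),(716,301),(707,471),(534,461)]],"mean",np.mean([P("top",*q,240,115,.011) for q in[(543,291),(716,301),(707,471),(534,461)]],axis=0))
print("plate corn",np.mean([P("top",*q,240,115,.010) for q in[(514,264),(745,274),(733,507),(502,493)]],axis=0))
print("scene nails",[P("scene",*q,180,180,.011) for q in[(88,190),(307,172),(197,249)]])
# ball triangulation
b1=c(635,363,240,115);b2=c(190,111,180,180)
o1,d1=ray("top",*b1);o2,d2=ray("scene",*b2)
A=np.stack([d1,-d2],1);t=np.linalg.lstsq(A,o2-o1,rcond=None)[0];p=o1+d1*t[0];q=o2+d2*t[1];print("ball",p,q)
print("board",[P("top",*q,240,115,.033) for q in[(105,132),(388,172),(322,564),(38,514)]])
print("board scene",[P("scene",*q,180,180,.033) for q in[(210,338),(395,478),(698,265),(515,150)]])
```

```text
pin top [515.4 203.2  48. ]  scene [511.1 201.5  48. ]
head corners top [array([541.8, 230.2,  46. ]), array([541.7, 176.2,  46. ])]
foot screw top [510.  363.3  40. ] [505.8 361.3  40. ]
plate nails [array([ 615.9, -115.3,   11. ]), array([ 610.8, -181.6,   11. ]), array([ 544.6, -175.9,   11. ]), array([ 549.6, -110.1,   11. ])] mean [ 580.225 -145.725   11.   ]
plate corn [ 579.125 -145.225   10.   ]
scene nails [array([ 601.9, -185.8,   11. ]), array([ 541.5, -113.2,   11. ]), array([ 607.6, -120.3,   11. ])]
ball [ 0.57813759 -0.14385248  0.05567132] [ 0.57770495 -0.14322106  0.05550132]
board [array([675.7,  52.1,  33. ]), array([658.1, -55.4,  33. ]), array([508. , -27.4,  33. ]), array([528.6,  79. ,  33. ])]
board scene [array([666.8, -61.9,  33. ]), array([691. ,  46.8,  33. ]), array([526.2,  77.6,  33. ]), array([503.3, -28.7,  33. ])]
```

Request:
{"method": "move_arm", "body": {
  "claw": 85,
  "rows": [
    [[-40,-18,0],9],
    [[-95,-42,0],18],
    [[-150,-67,10],28],
    [[-205,-91,20],37],
    [[-260,-115,30],46],
    [[-315,-140,40],56],
    [[-370,-164,50],65],
    [[-420,-186,60],74.5]
  ]
}}

```text
time_s: 1.1
tool_pos: [0.489, 0.2293, 0.1814]
tool_rot: [[-0.028, 1.0, -0.001], [1.0, 0.028, -0.0], [-0.0, -0.001, -1.0]]
wrist_force: [0.7, -0.1, -0.1]
gripper_width: 0.0849
```

```bash
cat >> h.py <<'E'
def need(p,yaw=None):
    s=observe();R=np.array(s["tool_rot"]);d=R.T@(np.array(p)-np.array(s["tool_pos"]))*1000
    y=np.degrees(np.arctan2(R[1,1],R[0,1]))
    print("t",round(s["time_s"],2),"pos",np.round(np.array(s["tool_pos"])*1000,1),"tooly yaw",round(y,2),"z",np.round(R[:,2],3),"shift mm",np.round(d,1),"twist",None if yaw is None else round(y-yaw,2),"F",np.round(s["wrist_force"],2),"T",np.round(s["wrist_torque"],3),"w",round(s["gripper_width"]*1000,1),"q",np.round(s["joints"],2))
E
python3 -c "
from h import *
need([.5152,.2092,.12],1.9)"
```

```text
t 1.1 pos [489.  229.3 181.4] tooly yaw 1.58 z [-0.001 -0.    -1.   ] shift mm [-20.8  25.6  61.4] twist -0.32 F [ 0.66 -0.1  -0.12] T [ 0.047 -0.052 -0.053] w 84.9 q [0.31 0.08 0.01 1.5  0.   1.86]
```

Request:
{"method": "move_arm", "body": {
  "rows": [
    [[-8,10,15],0],
    [[-21,25,30],0],
    [[-21,25.5,40],0],
    [[-21,25.5,40],0],
    [[-21,25.5,40],0],
    [[-21,25.5,40],0],
    [[-21,25.5,40],0],
    [[-21,25.5,40],0]
  ]
}}

```text
time_s: 2.1
tool_pos: [0.5141, 0.2111, 0.1427]
tool_rot: [[-0.034, 0.999, 0.001], [0.999, 0.034, 0.0], [0.0, 0.001, -1.0]]
wrist_force: [0.7, 0.5, 0.1]
gripper_width: 0.0853
```

Run:
```python
from h import *
need([.5152,.2092,.06],1.9)
t=grab_frame("top");s=grab_frame("scene")
crop(t,140,130,100,75,8,"t1"); crop(s,270,150,100,75,8,"s1")
p=observe()["tool_pos"];print(proj("top",p),proj("scene",p))
```

```text
t 2.1 pos [514.1 211.1 142.7] tooly yaw 1.95 z [ 0.001  0.    -1.   ] shift mm [-1.9  1.  82.7] twist 0.05 F [0.71 0.47 0.14] T [ 0.059 -0.019  0.016] w 85.3 q [ 0.27  0.13 -0.01  1.43  0.    1.81]
[194.51450924 178.58956377] [307.68129689 197.43704758]
```

View pics/t1.png

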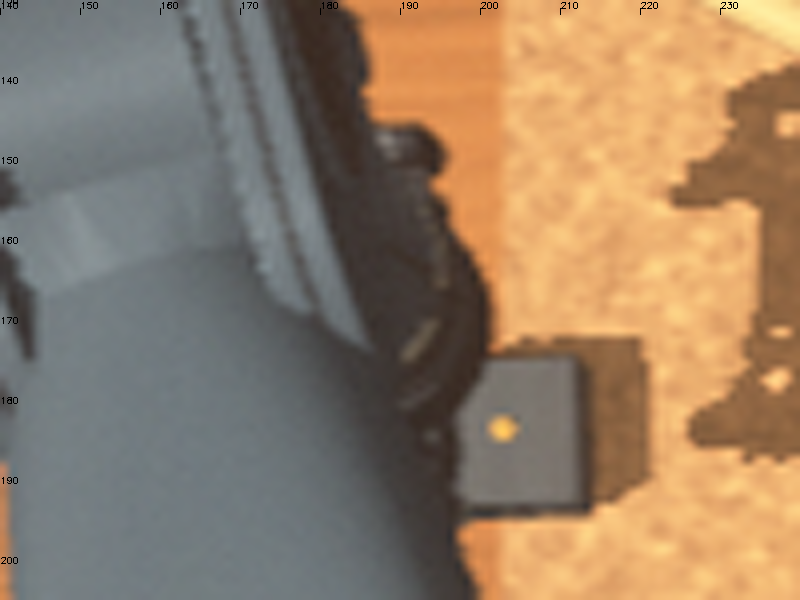

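View pics/s1.png

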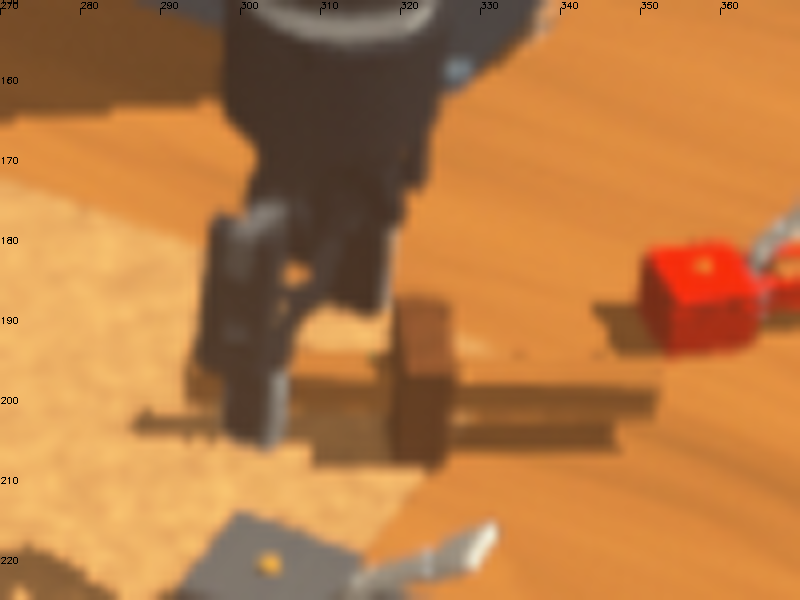

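Request:
{"method": "move_arm", "body": {
  "rows": [
    [[-2,1,15],0],
    [[-2,1,35],0],
    [[-2,1,55],0],
    [[-2,1,75],0],
    [[-2,1,92],0],
    [[-2,1,104],0],
    [[-2,1,110],0],
    [[-2,1,110],0]
  ]
}}

```text
time_s: 3.2
tool_pos: [0.515, 0.2089, 0.0321]
tool_rot: [[-0.034, 0.999, -0.0], [0.999, 0.034, -0.0], [-0.0, -0.0, -1.0]]
wrist_force: [-0.9, -0.2, 0.3]
gripper_width: 0.0847
```

Run:
```python
from h import *
need([.5152,.2092,.02],1.9)
t=grab_frame("top");s=grab_frame("scene")
crop(t,140,130,100,75,8,"t2"); crop(s,270,180,100,75,8,"s2")
```

```text
t 3.2 pos [515.  208.9  32.1] tooly yaw 1.93 z [-0. -0. -1.] shift mm [ 0.3  0.2 12.1] twist 0.03 F [-0.88 -0.21  0.29] T [ 0.003 -0.042  0.041] w 84.7 q [ 0.26  0.19 -0.17  1.21  0.    1.8 ]
```

View pics/s2.png

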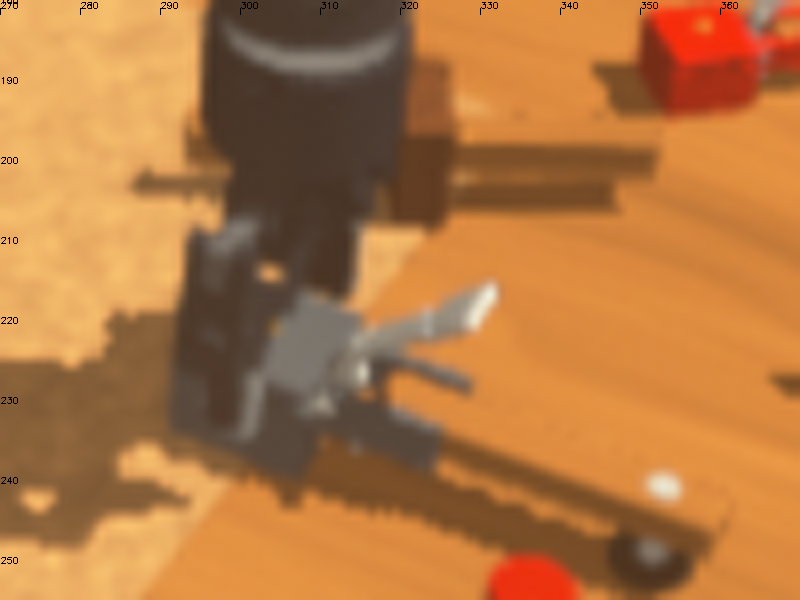

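View pics/t2.png

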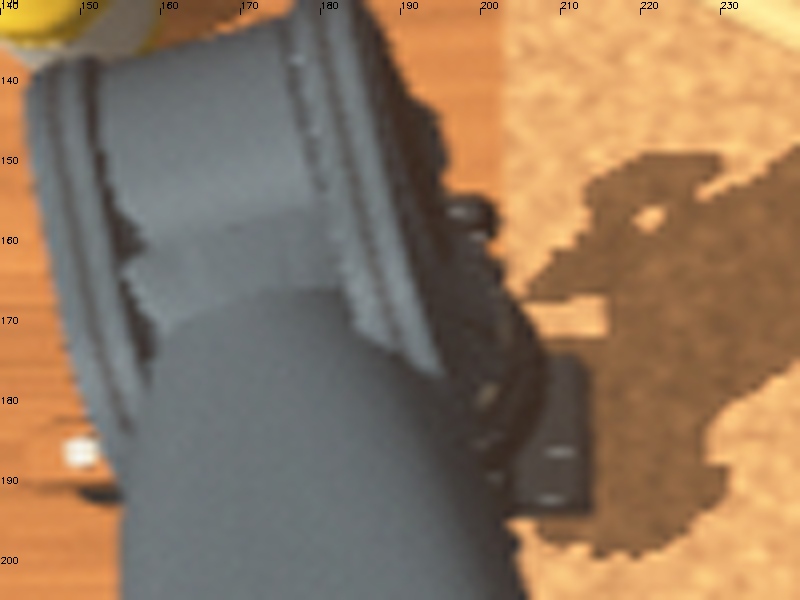

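Request:
{"method": "move_arm", "body": {
  "rows": [
    [[0,0,4],0],
    [[0,0,8],0],
    [[0,0,12],0],
    [[0,0,12],0],
    [[0,0,12],0],
    [[0,0,12],0],
    [[0,0,12],0],
    [[0,0,12],0]
  ]
}}

```text
time_s: 4.3
tool_pos: [0.5152, 0.2089, 0.0204]
tool_rot: [[-0.034, 0.999, 0.0], [0.999, 0.034, 0.0], [0.0, 0.0, -1.0]]
wrist_force: [0.2, 0.2, 0.5]
gripper_width: 0.0852
```

Request:
{"method": "move_arm", "body": {
  "claw": 50,
  "rows": [
    [[0,0,0],0],
    [[0,0,0],0],
    [[0,0,0],0],
    [[0,0,0],0],
    [[0,0,0],0],
    [[0,0,0],0],
    [[0,0,0],0],
    [[0,0,0],0]
  ]
}}

```text
time_s: 5.3
tool_pos: [0.5147, 0.2089, 0.0205]
tool_rot: [[-0.034, 0.999, -0.001], [0.999, 0.034, 0.0], [0.0, -0.001, -1.0]]
wrist_force: [-2.9, -0.8, 5.3]
gripper_width: 0.0552
```

```bash
python3 -c "
from h import *
need([.5152,.2092,.02],1.9)"
```

```text
t 5.3 pos [514.7 208.9  20.5] tooly yaw 1.94 z [-0.001  0.    -1.   ] shift mm [0.3 0.5 0.5] twist 0.04 F [-2.92 -0.79  5.31] T [-0.094  0.975  0.097] w 55.2 q [ 0.26  0.2  -0.19  1.19  0.    1.8 ]
```

Request:
{"method": "move_arm", "body": {
  "claw": 30,
  "rows": [
    [[0,0,-4],0],
    [[0,0,-10],0],
    [[0,0,-20],0],
    [[0,0,-32],0],
    [[0,0,-46],0],
    [[0,0,-60],0],
    [[0,0,-70],0],
    [[0,0,-75],0]
  ]
}}

```text
time_s: 6.3
tool_pos: [0.5157, 0.209, 0.0965]
tool_rot: [[-0.034, 0.999, 0.002], [0.999, 0.034, 0.0], [0.0, 0.002, -1.0]]
wrist_force: [0.3, 1.0, -5.4]
gripper_width: 0.0553
```

Run:
```python
from h import *
need([.585,-.139,.13],-4.9)
t=grab_frame("top");s=grab_frame("scene")
crop(t,140,130,100,75,8,"t3"); crop(s,270,150,100,75,8,"s3")
```

```text
t 6.3 pos [515.7 209.   96.5] tooly yaw 1.93 z [ 0.002  0.    -1.   ] shift mm [-350.2   57.6  -33.5] twist 6.83 F [ 0.29  1.03 -5.38] T [-0.051 -0.002  0.027] w 55.3 q [ 0.26  0.14 -0.09  1.34 -0.    1.8 ]
```

View pics/s3.png

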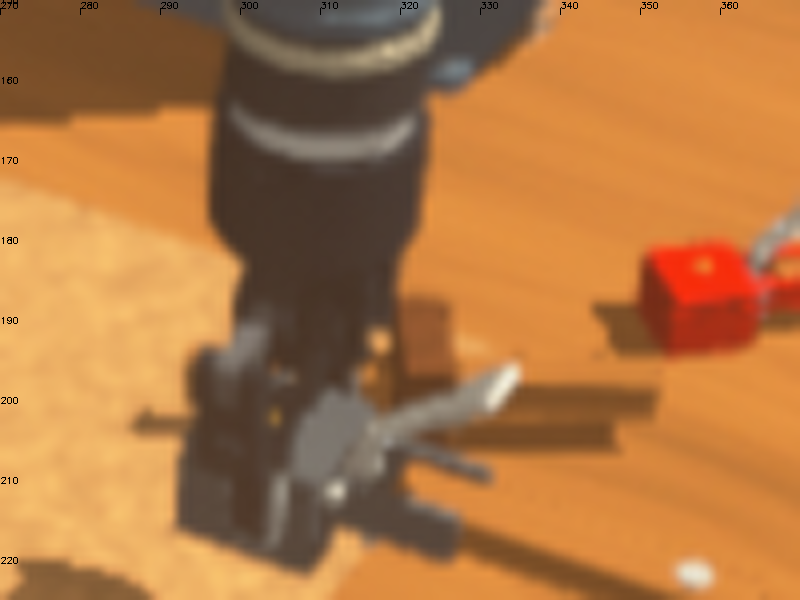

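Run:
```python
from h import *
# bias before: scene px of screw
print("before pred",proj("scene",[.510,.3633,.040]),"obs",(584/8+279.5,366/8+194.5))
for dz in(0,-.005,-.01): print("now",proj("scene",[.5105,.3633,.116+dz]),"obs",(695/8+269.5,573/8+149.5))
print("pin before",proj("scene",[.5154,.2032,.048]),"obs",(190/8+279.5,204/8+194.5)); print("now",proj("scene",[.516,.2032,.124]),"obs",(275/8+269.5,417/8+149.5))
```

```text
before pred [352.62242673 241.35773061] obs (352.5, 240.25)
now [356.42616044 221.97268815] obs (356.375, 221.125)
now [356.16133703 223.30719915] obs (356.375, 221.125)
now [355.89803497 224.63404364] obs (356.375, 221.125)
pin before [303.10768199 220.97182978] obs (303.25, 220.0)
now [304.6146324  201.84610731] obs (303.875, 201.625)
```

Request:
{"method": "move_arm", "body": {
  "rows": [
    [[-6,1,-8],0],
    [[-20,4,-16],0],
    [[-42,7,-24],0.5],
    [[-70,12,-32],1],
    [[-100,17,-34],2],
    [[-130,22,-34],3],
    [[-160,27,-34],4],
    [[-185,31,-34],5]
  ]
}}

```text
time_s: 7.4
tool_pos: [0.5526, 0.0226, 0.1298]
tool_rot: [[0.056, 0.998, 0.0], [0.998, -0.056, -0.001], [-0.001, 0.001, -1.0]]
wrist_force: [-0.2, -0.0, -5.6]
gripper_width: 0.0555
```

Run:
```python
from h import *
need([.5789,-.1386,.13],-4.9)
```

```text
t 7.4 pos [552.6  22.6 129.8] tooly yaw -3.19 z [ 0.    -0.001 -1.   ] shift mm [-1.595e+02  3.530e+01 -1.000e-01] twist 1.71 F [-0.17 -0.03 -5.59] T [-0.045 -0.047 -0.007] w 55.5 q [-0.08  0.12 -0.04  1.4  -0.    1.55]
```

Request:
{"method": "move_arm", "body": {
  "rows": [
    [[-25,5,0],0],
    [[-55,12,0],0.5],
    [[-85,19,0],1],
    [[-115,25,0],1.5],
    [[-140,31,0],1.7],
    [[-153,34,0],1.7],
    [[-158,35,0],1.7],
    [[-159,35.3,0],1.7]
  ]
}}

```text
time_s: 8.4
tool_pos: [0.5789, -0.1354, 0.1293]
tool_rot: [[0.083, 0.997, -0.0], [0.997, -0.083, 0.001], [0.001, -0.0, -1.0]]
wrist_force: [0.1, 0.4, -5.6]
gripper_width: 0.0551
```

Run:
```python
from h import *
need([.5789,-.1386,.12],-4.9)
t=grab_frame("top");s=grab_frame("scene")
crop(t,240,110,100,75,8,"t4"); crop(s,180,150,100,75,8,"s4")
```

```text
t 8.4 pos [ 578.9 -135.4  129.3] tooly yaw -4.76 z [-0.     0.001 -1.   ] shift mm [-3.2  0.3  9.3] twist 0.14 F [ 0.06  0.42 -5.59] T [-0.011  0.029  0.06 ] w 55.1 q [-0.34  0.23  0.08  1.42  0.    1.31]
```

View pics/s4.png

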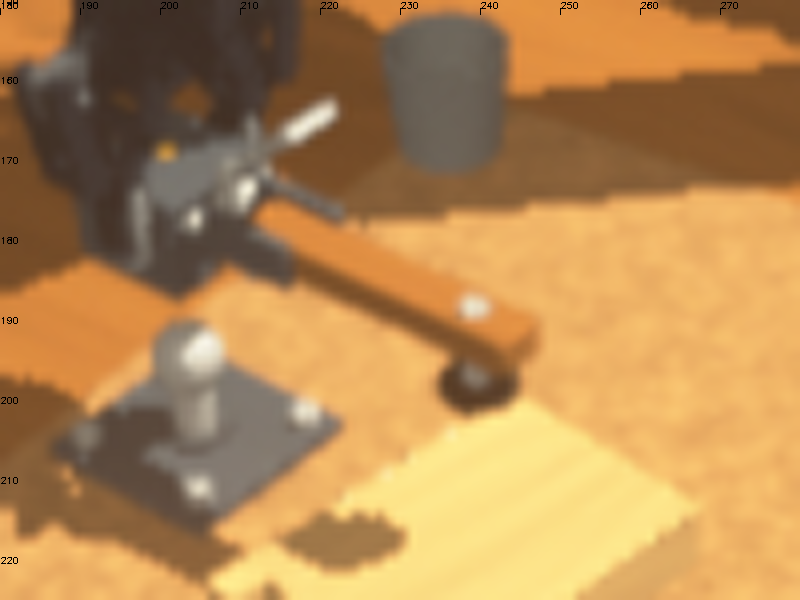

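View pics/t4.png

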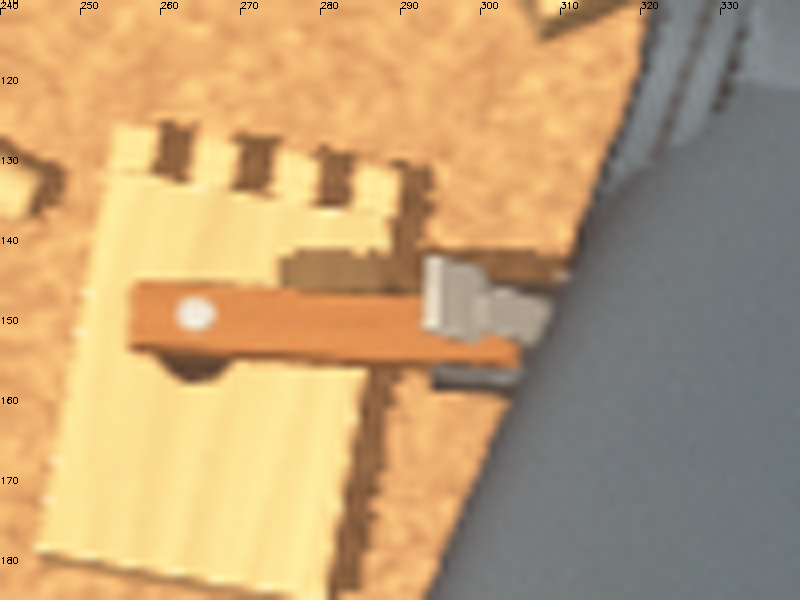

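Run:
```python
from h import *
R=np.array(observe()["tool_rot"]);p=np.array(observe()["tool_pos"])
so=p-R[:,0]*.0057; 
print("socket est",so,"foot screw pred",so+R[:,0]*.160+[0,0,.0195],"obs top",at("top",195/8+239.5,314/8+109.5,p[2]+.0195))
sc=so+R[:,0]*.160+[0,0,.0195]; print("scene screw pred",proj("scene",sc),"obs",(475/8+179.5,306/8+149.5))
print("pin pred",proj("scene",so+[0,0,.028]),"obs",(167/8+179.5,152/8+149.5))
# ball with bias +1 px v
o1,d1=ray("top",635/8+239.5,363/8+114.5);o2,d2=ray("scene",190/8+179.5,111/8+179.5+1)
t=np.linalg.lstsq(np.stack([d1,-d2],1),o2-o1,rcond=None)[0];print(o1+d1*t[0],o2+d2*t[1])
```

```text
socket est [ 0.57845118 -0.14051838  0.12929976] foot screw pred [0.59159972 0.01894042 0.14887701] obs top [0.59323192 0.01858228 0.14880251]
scene screw pred [238.89880438 188.33684303] obs (238.875, 187.75)
pin pred [200.60743451 168.50892931] obs (200.375, 168.5)
[ 0.57891008 -0.14436374  0.05180655] [ 0.57819687 -0.14332177  0.05152615]
```

Request:
{"method": "move_arm", "body": {
  "rows": [
    [[-2,0.2,0],0.1],
    [[-3.5,0.3,8],0.1],
    [[-3.5,0.3,16],0.1],
    [[-3.5,0.3,24],0.1],
    [[-3.5,0.3,30],0.1],
    [[-3.5,0.3,35],0.1],
    [[-3.5,0.3,38],0.1],
    [[-3.5,0.3,38],0.1]
  ]
}}

```text
time_s: 9.5
tool_pos: [0.5789, -0.1391, 0.0911]
tool_rot: [[0.085, 0.996, -0.0], [0.996, -0.085, 0.0], [0.0, -0.0, -1.0]]
wrist_force: [-0.1, -0.2, -5.1]
gripper_width: 0.0553
```

Run:
```python
from h import *
need([.5789,-.1386,.08],-4.9)
s=grab_frame("scene")
crop(s,180,150,100,75,8,"s5")
```

```text
t 9.5 pos [ 578.9 -139.1   91.1] tooly yaw -4.87 z [-0.  0. -1.] shift mm [ 0.5 -0.1 11.1] twist 0.03 F [-0.14 -0.16 -5.15] T [-0.058  0.035 -0.014] w 55.3 q [-0.35  0.25  0.02  1.34 -0.    1.31]
```

View pics/s5.png

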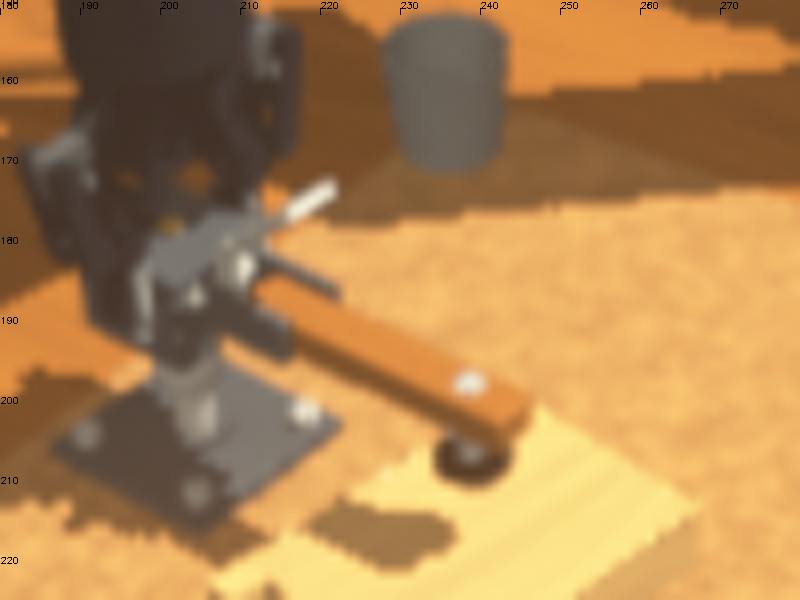

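Request:
{"method": "move_arm", "body": {
  "rows": [
    [[0.2,0,2],0],
    [[0.3,0,4],0],
    [[0.3,0,6],0],
    [[0.3,0,8],0],
    [[0.3,0,10],0],
    [[0.3,0,12],0],
    [[0.3,0,14],0],
    [[0.3,0,14],0]
  ]
}}

```text
time_s: 10.55
tool_pos: [0.5789, -0.1387, 0.077]
tool_rot: [[0.085, 0.996, -0.001], [0.996, -0.085, 0.0], [0.0, -0.001, -1.0]]
wrist_force: [0.1, -0.0, -5.1]
gripper_width: 0.0553
```

Run:
```python
from h import *
need([.5789,-.1386,.06],-4.9)
```

```text
t 10.55 pos [ 578.9 -138.7   77. ] tooly yaw -4.87 z [-0.001  0.    -1.   ] shift mm [ 0.1  0.  17. ] twist 0.03 F [ 0.08 -0.02 -5.09] T [ 0.01   0.014 -0.017] w 55.3 q [-0.35  0.26  0.    1.32  0.    1.31]
```

Free so far. Next 8 mm slowly.

Request:
{"method": "move_arm", "body": {
  "rows": [
    [[0,0,1],0],
    [[0,0,2],0],
    [[0,0,3],0],
    [[0,0,4],0],
    [[0,0,5],0],
    [[0,0,6],0],
    [[0,0,6],0],
    [[0,0,6],0]
  ]
}}

```text
time_s: 11.55
tool_pos: [0.5791, -0.1388, 0.0713]
tool_rot: [[0.085, 0.996, 0.0], [0.996, -0.085, 0.0], [0.0, 0.0, -1.0]]
wrist_force: [-0.4, 0.2, -6.0]
gripper_width: 0.0555
```

Request:
{"method": "move_arm", "body": {
  "rows": [
    [[0,0,0.5],0],
    [[0,0,1],0],
    [[0,0,1.5],0],
    [[0,0,2],0],
    [[0,0,2.5],0],
    [[0,0,3],0],
    [[0,0,3],0],
    [[0,0,3],0]
  ]
}}

```text
time_s: 12.55
tool_pos: [0.5791, -0.1388, 0.0683]
tool_rot: [[0.085, 0.996, 0.0], [0.996, -0.085, 0.0], [0.0, 0.0, -1.0]]
wrist_force: [-0.1, 0.8, -5.4]
gripper_width: 0.0551
```

Request:
{"method": "move_arm", "body": {
  "rows": [
    [[0,0,0.5],0],
    [[0,0,1],0],
    [[0,0,1.5],0],
    [[0,0,2],0],
    [[0,0,2.5],0],
    [[0,0,3],0],
    [[0,0,3],0],
    [[0,0,3],0]
  ]
}}

```text
time_s: 13.55
tool_pos: [0.5791, -0.1388, 0.0653]
tool_rot: [[0.085, 0.996, -0.0], [0.996, -0.085, 0.0], [0.0, -0.0, -1.0]]
wrist_force: [-0.4, 0.3, -5.7]
gripper_width: 0.0553
```

Request:
{"method": "move_arm", "body": {
  "rows": [
    [[0,0,0.5],0],
    [[0,0,1],0],
    [[0,0,1.5],0],
    [[0,0,2],0],
    [[0,0,2.5],0],
    [[0,0,2.5],0],
    [[0,0,2.5],0],
    [[0,0,2.5],0]
  ]
}}

```text
time_s: 14.55
tool_pos: [0.5786, -0.1388, 0.0627]
tool_rot: [[0.085, 0.996, -0.001], [0.996, -0.085, 0.0], [0.0, -0.001, -1.0]]
wrist_force: [-3.3, 0.9, -3.2]
gripper_width: 0.0553
```

Request:
{"method": "move_arm", "body": {
  "rows": [
    [[0,-0.5,0],0],
    [[0,-1,0],0],
    [[0,-1,0],0],
    [[0,-1,0],0],
    [[0,-1,0.5],0],
    [[0,-1,1],0],
    [[0,-1,1],0],
    [[0,-1,1],0]
  ]
}}

```text
time_s: 15.55
tool_pos: [0.5779, -0.1387, 0.0617]
tool_rot: [[0.085, 0.996, -0.0], [0.996, -0.085, 0.0], [0.0, -0.0, -1.0]]
wrist_force: [-2.6, 0.0, -4.8]
gripper_width: 0.0556
```

Request:
{"method": "move_arm", "body": {
  "rows": [
    [[0,-0.5,0],0],
    [[0,-1,0],0],
    [[0,-1,0.5],0],
    [[0,-1,1],0],
    [[0,-1,1.5],0],
    [[0,-1,1.5],0],
    [[0,-1,1.5],0],
    [[0,-1,1.5],0]
  ]
}}

```text
time_s: 16.55
tool_pos: [0.5776, -0.1388, 0.0609]
tool_rot: [[0.085, 0.996, 0.001], [0.996, -0.085, -0.0], [-0.0, 0.001, -1.0]]
wrist_force: [-0.4, 0.7, -0.1]
gripper_width: 0.0554
```

Request:
{"method": "move_arm", "body": {
  "rows": [
    [[0,0,0.25],0],
    [[0,0,0.5],0],
    [[0,0,0.75],0],
    [[0,0,1],0],
    [[0,0,1.25],0],
    [[0,0,1.5],0],
    [[0,0,1.5],0],
    [[0,0,1.5],0]
  ]
}}

```text
time_s: 17.55
tool_pos: [0.5776, -0.1388, 0.0601]
tool_rot: [[0.085, 0.996, 0.002], [0.996, -0.085, -0.001], [-0.0, 0.002, -1.0]]
wrist_force: [-1.5, 0.8, 6.7]
gripper_width: 0.0552
```

Request:
{"method": "move_arm", "body": {
  "rows": [
    [[0,0,0.25],0],
    [[0,0,0.5],0],
    [[0,0,0.75],0],
    [[0,0,1],0],
    [[0,0,1.25],0],
    [[0,0,1.5],0],
    [[0,0,1.5],0],
    [[0,0,1.5],0]
  ]
}}

```text
time_s: 18.55
tool_pos: [0.5778, -0.1389, 0.0594]
tool_rot: [[0.085, 0.996, 0.002], [0.996, -0.085, -0.001], [-0.001, 0.002, -1.0]]
wrist_force: [-2.2, 1.3, 9.2]
gripper_width: 0.0549
```

Run:
```python
from h import *
need([.5789,-.1386,.06],-4.9)
s=grab_frame("scene")
crop(s,180,150,100,75,8,"s6")
```

```text
t 18.55 pos [ 577.8 -138.9   59.4] tooly yaw -4.87 z [ 0.002 -0.001 -1.   ] shift mm [ 0.4  1.  -0.6] twist 0.03 F [-2.19  1.3   9.21] T [0.141 0.521 0.028] w 54.9 q [-0.35  0.26 -0.03  1.28 -0.    1.31]
```

View pics/s6.png

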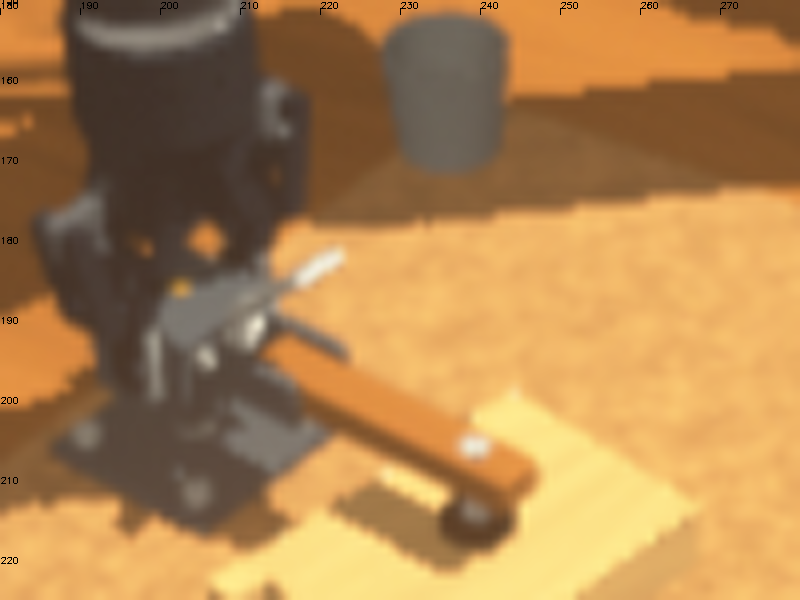

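Request:
{"method": "move_arm", "body": {
  "rows": [
    [[0.2,-0.4,0.25],0],
    [[0.2,-0.4,0.5],0],
    [[0.2,-0.4,0.75],0],
    [[0.2,-0.4,1],0],
    [[0.2,-0.4,1],0],
    [[0.2,-0.4,1],0],
    [[0.2,-0.4,1],0],
    [[0.2,-0.4,1],0]
  ]
}}

```text
time_s: 19.6
tool_pos: [0.5779, -0.1389, 0.0593]
tool_rot: [[0.085, 0.996, 0.003], [0.996, -0.085, -0.002], [-0.001, 0.003, -1.0]]
wrist_force: [-3.0, 2.0, 10.6]
gripper_width: 0.0552
```

Request:
{"method": "move_arm", "body": {
  "rows": [
    [[0.3,-0.5,0],0],
    [[0.5,-1,0.25],0],
    [[0.5,-1,0.5],0],
    [[0.5,-1,0.75],0],
    [[0.5,-1,1],0],
    [[0.5,-1,1],0],
    [[0.5,-1,1],0],
    [[0.5,-1,1],0]
  ]
}}

```text
time_s: 20.6
tool_pos: [0.5777, -0.1385, 0.0577]
tool_rot: [[0.085, 0.996, 0.005], [0.996, -0.085, -0.002], [-0.001, 0.005, -1.0]]
wrist_force: [0.0, 0.9, 8.2]
gripper_width: 0.0551
```

Run:
```python
from h import *
need([.5789,-.1386,.06],-4.9)
```

```text
t 20.6 pos [ 577.7 -138.5   57.7] tooly yaw -4.87 z [ 0.005 -0.002 -1.   ] shift mm [ 0.   1.3 -2.3] twist 0.03 F [0.02 0.9  8.21] T [ 0.055  0.121 -0.039] w 55.1 q [-0.35  0.26 -0.03  1.27  0.    1.31]
```

Moving through the keepers (1.6 mm gained, lateral force gone). Continue.

Request:
{"method": "move_arm", "body": {
  "rows": [
    [[0.2,0,0.25],0],
    [[0.3,0,0.5],0],
    [[0.3,0,0.75],0],
    [[0.3,0,1],0],
    [[0.3,0,1.25],0],
    [[0.3,0,1.5],0],
    [[0.3,0,1.5],0],
    [[0.3,0,1.5],0]
  ]
}}

```text
time_s: 21.6
tool_pos: [0.5762, -0.1376, 0.0537]
tool_rot: [[0.085, 0.996, 0.001], [0.996, -0.085, 0.0], [0.0, 0.001, -1.0]]
wrist_force: [4.6, -0.1, -0.0]
gripper_width: 0.055
```

Request:
{"method": "move_arm", "body": {
  "rows": [
    [[0,0.5,0],0],
    [[0,1,0],0],
    [[0,1.2,0],0],
    [[0,1.2,0],0],
    [[0,1.2,0],0],
    [[0,1.2,0],0],
    [[0,1.2,0],0],
    [[0,1.2,0],0]
  ]
}}

```text
time_s: 22.6
tool_pos: [0.5764, -0.1376, 0.0534]
tool_rot: [[0.085, 0.996, -0.001], [0.996, -0.085, -0.0], [-0.0, -0.001, -1.0]]
wrist_force: [1.3, -1.0, -2.4]
gripper_width: 0.055
```

Run:
```python
from h import *
need([.5789,-.1386,.06],-4.9)
s=grab_frame("scene")
crop(s,180,150,100,75,8,"s7")
```

```text
t 22.6 pos [ 576.4 -137.6   53.4] tooly yaw -4.87 z [-0.001 -0.    -1.   ] shift mm [-0.7  2.6 -6.6] twist 0.03 F [ 1.3  -1.05 -2.43] T [-0.178 -0.259  0.09 ] w 55.0 q [-0.35  0.26 -0.04  1.27 -0.    1.31]
```

View pics/s7.png

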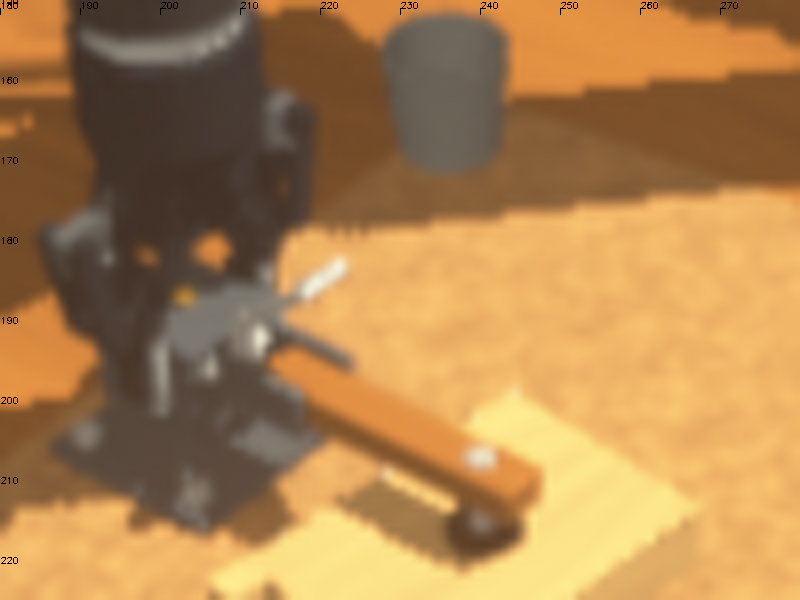

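Request:
{"method": "move_arm", "body": {
  "rows": [
    [[0,0.2,0.25],0],
    [[0,0.4,0.5],0],
    [[0,0.4,0.75],0],
    [[0,0.4,1],0],
    [[0,0.4,1],0],
    [[0,0.4,1],0],
    [[0,0.4,1],0],
    [[0,0.4,1],0]
  ]
}}

```text
time_s: 23.65
tool_pos: [0.5775, -0.1378, 0.0527]
tool_rot: [[0.085, 0.996, 0.0], [0.996, -0.085, 0.0], [0.0, 0.0, -1.0]]
wrist_force: [-1.9, -2.4, 1.1]
gripper_width: 0.0555
```

Request:
{"method": "move_arm", "body": {
  "rows": [
    [[-0.3,-0.2,0.25],0],
    [[-0.5,-0.4,0.5],0],
    [[-0.5,-0.5,0.75],0],
    [[-0.5,-0.5,1],0],
    [[-0.5,-0.5,1],0],
    [[-0.5,-0.5,1],0],
    [[-0.5,-0.5,1],0],
    [[-0.5,-0.5,1],0]
  ]
}}

```text
time_s: 24.65
tool_pos: [0.5774, -0.1378, 0.0525]
tool_rot: [[0.085, 0.996, 0.002], [0.996, -0.085, 0.001], [0.001, 0.001, -1.0]]
wrist_force: [0.4, 0.3, 5.9]
gripper_width: 0.0551
```

Run:
```python
from h import *
need([.5789,-.1386,.06],-4.9)
```

```text
t 24.65 pos [ 577.4 -137.8   52.5] tooly yaw -4.85 z [ 0.002  0.001 -1.   ] shift mm [-0.6  1.5 -7.5] twist 0.05 F [0.38 0.29 5.95] T [0.643 0.114 0.146] w 55.1 q [-0.35  0.26 -0.04  1.27  0.    1.31]
```

Request:
{"method": "move_arm", "body": {
  "rows": [
    [[0,0,0.25],0],
    [[0,0,0.5],0],
    [[0,0,0.75],0],
    [[0,0,1],0],
    [[0,0,1],0],
    [[0,0,1],0],
    [[0,0,1],0],
    [[0,0,1],0]
  ]
}}

```text
time_s: 25.65
tool_pos: [0.5775, -0.1379, 0.0525]
tool_rot: [[0.084, 0.996, 0.002], [0.996, -0.084, 0.0], [0.0, 0.002, -1.0]]
wrist_force: [-2.2, 1.0, 9.1]
gripper_width: 0.0553
```

Run:
```python
from h import *
need([.5789,-.1386,.06],-4.9)
```

```text
t 25.65 pos [ 577.5 -137.9   52.5] tooly yaw -4.84 z [ 0.002  0.    -1.   ] shift mm [-0.6  1.5 -7.5] twist 0.06 F [-2.16  1.05  9.07] T [0.69  0.423 0.181] w 55.3 q [-0.35  0.26 -0.04  1.27  0.    1.31]
```

Run:
```python
from h import *
s=grab_frame("scene")
crop(s,190,170,50,37,16,"s8")
t=grab_frame("top");crop(t,240,110,100,75,8,"t8")
so=np.array([.5775,-.1379,.0525])-.0057*np.array([.085,.996,0])
for h in(.026,.028,.033): print(h,(proj("scene",so+[0,0,h])-[189.5,169.5])*16)
```

```text
0.026 [209.88935869 292.12592036]
0.028 [208.92966097 284.41019562]
0.033 [206.52225687 265.05528103]
```

View pics/s8.png

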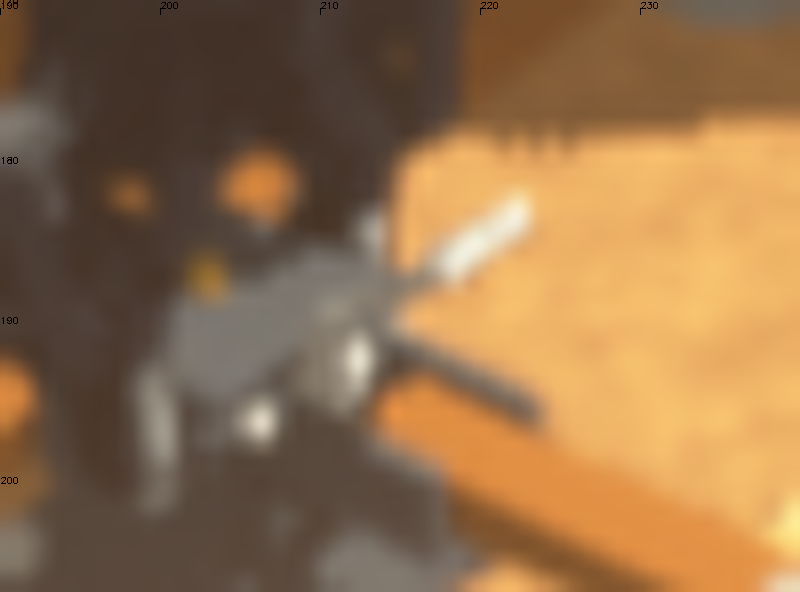

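Run:
```python
from h import *
import cv2
def pr(x,y,z,h):
    so=np.array([x,y,z])-.0057*np.array([.085,.996,0]); return proj("scene",so+[0,0,h])
print("s6",pr(.5778,-.1389,.0594,.028))
print("s7",pr(.5764,-.1376,.0534,.028))
print("s8",pr(.5775,-.1379,.0525,.028))
for n,x0,y0,s in(("s5",180,150,8),("s6",180,150,8),("s7",180,150,8),("s8",190,170,16)):
    im=cv2.imread(f"pics/{n}.png")
    g=cv2.resize(im,(im.shape[1]//s,im.shape[0]//s),interpolation=cv2.INTER_AREA).astype(int)
    sat=g[:,:,2]-g[:,:,0]
    u0,v0=196-x0,171-y0; print(n); print(sat[(9 if n=="s8" else 25):(22 if n=="s8" else 42),200-x0:206-x0])
```

```text
s6 [202.06011579 185.55586236]
s7 [202.81260762 186.92183461]
s8 [202.55810381 187.27563723]
s5
[[21 22 22 22 23 24]
 [27 29 25 21 21 19]
 [46 53 44 24 18 15]
 [55 65 51 21 14 12]
 [30 36 28 15 12 12]
 [13 14 13 12 12 12]
 [10 10 11 12 12 11]
 [12 12 12 11 12 12]
 [12 11 11 12 12 14]
 [12 11 11 13 14 19]
 [16 13 14 17 18 20]
 [21 18 17 21 23 21]
 [22 19 18 22 25 22]
 [21 19 19 22 24 24]
 [22 22 24 24 24 24]
 [23 23 25 25 24 25]
 [24 23 23 25 26 25]]
s6
[[ 25  25  24  27  27  27]
 [ 26  25  24  26  26  30]
 [ 26  25  24  26  37  55]
 [ 25  23  23  37  73 107]
 [ 23  23  28  60 111 143]
 [ 22  22  29  64 114 138]
 [ 23  23  24  35  65  94]
 [ 23  22  22  23  29  41]
 [ 23  23  23  24  23  24]
 [ 27  36  45  39  25  22]
 [ 35  65  95  72  26  17]
 [ 32  61  99  72  23  13]
 [ 18  23  36  26  14  13]
 [ 14  13  13  12  12  14]
 [ 14  13  13  12  12  12]
 [ 14  13  12  12  12  12]
 [ 16  14  12  12  13  14]]
s7
[[ 27  27  27  27  27  28]
 [ 27  26  26  27  27  27]
 [ 27  25  26  27  27  25]
 [ 26  26  25  25  25  30]
 [ 27  25  25  27  38  67]
 [ 26  24  23  34  69 116]
 [ 29  22  24  40  84 132]
 [ 31  22  23  31  60  97]
 [ 27  22  23  25  30  43]
 [ 25  23  24  25  23  24]
 [ 26  31  45  47  34  24]
 [ 30  49  86  92  54  23]
 [ 30  49  91  99  57  20]
 [ 23  24  39  45  32  16]
 [ 18  14  15  15  15  15]
 [ 18  12  12  14  13  13]
 [ 18  14  14  14  13  13]]
s8
[[ 26  25  25  28  38  58]
 [ 26  23  24  36  71 110]
 [ 27  22  25  49 102 142]
 [ 28  22  25  47  91 122]
 [ 27  22  23  27  42  62]
 [ 24  23  24  24  23  25]
 [ 24  28  37  35  26  23]
 [ 27  41  68  66  34  24]
 [ 29  45  83  87  41  19]
 [ 24  30  55  63  33  15]
 [ 18  15  19  21  16  13]
 [ 17  13  13  12  13  13]
 [ 17  14  14  12  13  13]]
```

Request:
{"method": "move_arm", "body": {
  "rows": [
    [[0.2,-0.4,0],0],
    [[0.3,-0.8,0.25],0],
    [[0.3,-0.8,0.5],0],
    [[0.3,-0.8,0.75],0],
    [[0.3,-0.8,0.9],0],
    [[0.3,-0.8,0.9],0],
    [[0.3,-0.8,0.9],0],
    [[0.3,-0.8,0.9],0]
  ]
}}

```text
time_s: 26.75
tool_pos: [0.5771, -0.138, 0.0502]
tool_rot: [[0.085, 0.996, 0.002], [0.996, -0.085, -0.0], [-0.0, 0.002, -1.0]]
wrist_force: [3.1, -1.5, 2.2]
gripper_width: 0.0555
```

Run:
```python
from h import *
need([.5789,-.1386,.06],-4.9)
```

```text
t 26.75 pos [ 577.1 -138.    50.2] tooly yaw -4.89 z [ 0.002 -0.    -1.   ] shift mm [-0.4  1.9 -9.8] twist 0.01 F [ 3.08 -1.46  2.23] T [ 0.295 -0.89  -0.091] w 55.5 q [-0.35  0.26 -0.04  1.26  0.    1.31]
```

Request:
{"method": "move_arm", "body": {
  "rows": [
    [[-0.2,0.4,0],0],
    [[-0.3,0.7,0],0],
    [[-0.3,0.7,0],0],
    [[-0.3,0.7,0.2],0],
    [[-0.3,0.7,0.4],0],
    [[-0.3,0.7,0.5],0],
    [[-0.3,0.7,0.5],0],
    [[-0.3,0.7,0.5],0]
  ]
}}

```text
time_s: 27.75
tool_pos: [0.5771, -0.138, 0.0501]
tool_rot: [[0.085, 0.996, 0.001], [0.996, -0.085, 0.0], [0.0, 0.001, -1.0]]
wrist_force: [4.3, -0.3, 5.3]
gripper_width: 0.0554
```

Run:
```python
from h import *
need([.5789,-.1386,.06],-4.9)
s=grab_frame("scene")
crop(s,190,170,60,45,13,"s9")
```

```text
t 27.75 pos [ 577.1 -138.    50.1] tooly yaw -4.87 z [ 0.001  0.    -1.   ] shift mm [-0.4  1.8 -9.9] twist 0.03 F [ 4.27 -0.27  5.29] T [ 0.596 -0.743 -0.211] w 55.4 q [-0.35  0.27 -0.04  1.26  0.    1.31]
```

View pics/s9.png

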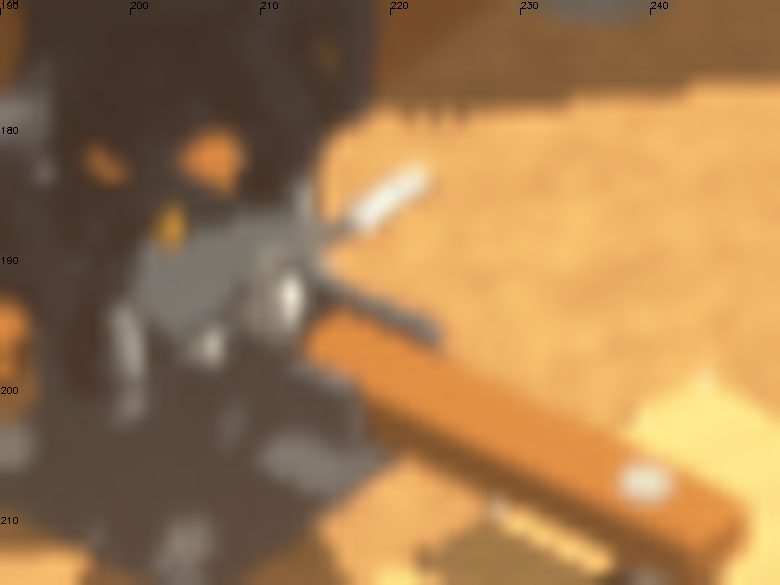

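Request:
{"method": "move_arm", "body": {
  "rows": [
    [[0,0.4,0],0],
    [[0,0.8,0],0],
    [[0,0.8,0.2],0],
    [[0,0.8,0.4],0],
    [[0,0.8,0.6],0],
    [[0,0.8,0.6],0],
    [[0,0.8,0.6],0],
    [[0,0.8,0.6],0]
  ]
}}

```text
time_s: 28.8
tool_pos: [0.5771, -0.1381, 0.0498]
tool_rot: [[0.084, 0.996, -0.001], [0.996, -0.084, -0.0], [-0.0, -0.001, -1.0]]
wrist_force: [0.8, -0.7, 6.9]
gripper_width: 0.0552
```

Run:
```python
from h import *
need([.5789,-.1386,.06],-4.9)
```

```text
t 28.8 pos [ 577.1 -138.1   49.8] tooly yaw -4.85 z [-0.001 -0.    -1.   ] shift mm [ -0.4   1.8 -10.2] twist 0.05 F [ 0.78 -0.65  6.89] T [ 0.606 -0.314 -0.116] w 55.2 q [-0.35  0.27 -0.04  1.26 -0.    1.31]
```

Request:
{"method": "move_arm", "body": {
  "rows": [
    [[0,0.1,0.2],0],
    [[0,0.2,0.4],0],
    [[0,0.2,0.6],0],
    [[0,0.2,0.8],0],
    [[0,0.2,1.0],0],
    [[0,0.2,1.0],0],
    [[0,0.2,1.0],0],
    [[0,0.2,1.0],0]
  ]
}}

```text
time_s: 29.8
tool_pos: [0.5772, -0.1381, 0.0498]
tool_rot: [[0.084, 0.996, -0.001], [0.996, -0.084, -0.0], [-0.0, -0.001, -1.0]]
wrist_force: [-1.5, 0.3, 12.2]
gripper_width: 0.0553
```

Run:
```python
from h import *
need([.5789,-.1386,.06],-4.9)
s=grab_frame("scene")
crop(s,190,170,60,45,13,"s10")
```

```text
t 29.8 pos [ 577.2 -138.1   49.8] tooly yaw -4.84 z [-0.001 -0.    -1.   ] shift mm [ -0.4   1.8 -10.2] twist 0.06 F [-1.46  0.27 12.2 ] T [ 0.742  0.161 -0.041] w 55.3 q [-0.35  0.27 -0.04  1.26 -0.    1.31]
```

View pics/s10.png

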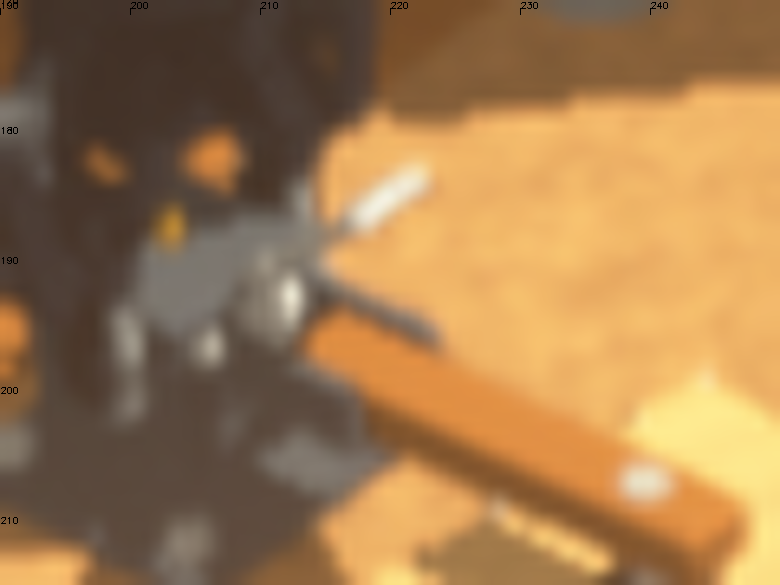

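Run:
```python
from h import *
im=grab_frame("scene").astype(int); sat=im[:,:,0]-im[:,:,2]; print(sat[182:193,200:207]); 
so=np.array([.5772,-.1381,.0498])-.0057*np.array([.085,.996,0])
for h in(.026,.028,.033): print(h,proj("scene",so+[0,0,h]))
# foot
print(proj("scene",so+.160*np.array([.085,.996,0])+[0,0,.0195]),proj("scene",so+.160*np.array([.085,.996,0])+[0,0,.0195+.0033]), "obs",(645/13+189.5,482/13+169.5))
```

```text
[[ 29  23  23  40  86 135 146]
 [ 29  23  24  31  58  97 117]
 [ 25  24  24  26  28  39  61]
 [ 25  26  35  43  26  24  28]
 [ 27  35  68  97  38  23  23]
 [ 29  44  96 127  50  19  18]
 [ 26  35  76  90  37  15  14]
 [ 21  20  33  40  18  14  13]
 [ 18  13  15  15  14  14  14]
 [ 18  13  12  13  13  14  13]
 [ 18  14  14  13  13  14  14]]
0.026 [202.71037311 188.34355652]
0.028 [202.65057375 187.86263365]
0.033 [202.50056769 186.65624377]
[239.31190164 208.14908237] [239.26905089 207.33729839] obs (239.1153846153846, 206.5769230769231)
```

Request:
{"method": "move_arm", "body": {
  "rows": [
    [[0,0,-0.5],0],
    [[0,-0.2,-1],0],
    [[0,-0.3,-1.5],0],
    [[0,-0.3,-1.5],0],
    [[0,-0.3,-1.5],0],
    [[0,-0.3,-1.5],0],
    [[0,-0.3,-1.5],0],
    [[0,-0.3,-1.5],0]
  ]
}}

```text
time_s: 30.9
tool_pos: [0.5771, -0.1381, 0.0499]
tool_rot: [[0.085, 0.996, -0.0], [0.996, -0.085, -0.0], [-0.0, -0.0, -1.0]]
wrist_force: [1.1, -0.3, 7.2]
gripper_width: 0.0551
```

Request:
{"method": "move_arm", "body": {
  "claw": 85,
  "rows": [
    [[0,0,0],0],
    [[0,0,0],0],
    [[0,0,0],0],
    [[0,0,0],0],
    [[0,0,0],0],
    [[0,0,-2],0],
    [[0,0,-5],0],
    [[0,0,-10],0]
  ]
}}

```text
time_s: 31.9
tool_pos: [0.5774, -0.1382, 0.0596]
tool_rot: [[0.085, 0.996, -0.0], [0.996, -0.085, 0.0], [0.0, -0.0, -1.0]]
wrist_force: [-0.6, -0.1, -0.6]
gripper_width: 0.0849
```

Run:
```python
from h import *
need([.5789,-.1386,.16],-4.9)
s=grab_frame("scene")
crop(s,190,170,60,45,13,"s11")
```

```text
t 31.9 pos [ 577.4 -138.2   59.6] tooly yaw -4.87 z [-0.  0. -1.] shift mm [  -0.3    1.5 -100.4] twist 0.03 F [-0.58 -0.06 -0.58] T [ 0.037  0.009 -0.042] w 84.9 q [-0.35  0.26 -0.03  1.28 -0.    1.31]
```

View pics/s11.png

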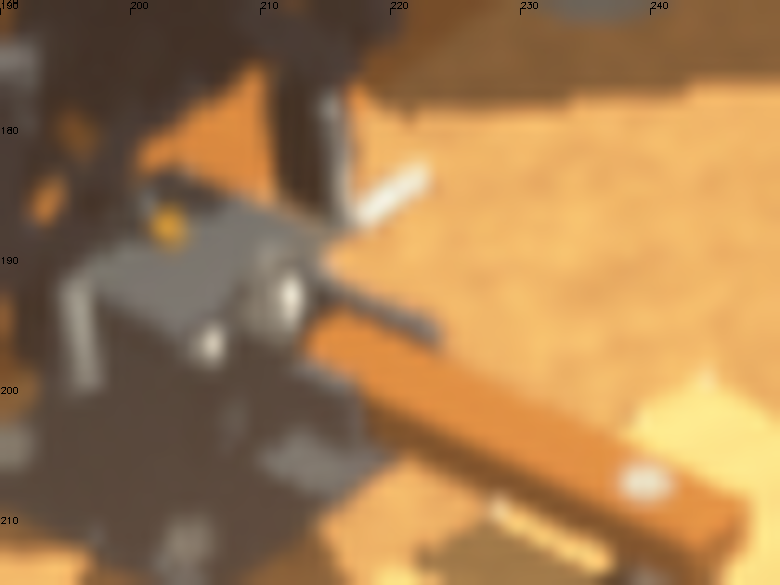

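Request:
{"method": "move_arm", "body": {
  "rows": [
    [[0,0,-15],0],
    [[0,0,-30],0],
    [[0,0,-45],0],
    [[0,0,-60],0],
    [[0,0,-75],0],
    [[0,0,-90],0],
    [[0,0,-105],0],
    [[0,0,-110],0]
  ]
}}

```text
time_s: 32.95
tool_pos: [0.5781, -0.1384, 0.171]
tool_rot: [[0.085, 0.996, 0.002], [0.996, -0.085, -0.001], [-0.001, 0.002, -1.0]]
wrist_force: [0.6, -0.1, 0.3]
gripper_width: 0.0854
```

Run:
```python
from h import *
need([.5815,-.088,.160],-4.9)
s=grab_frame("scene");t=grab_frame("top")
crop(s,185,150,70,52,11,"s12");crop(t,240,110,100,75,8,"t12")
sat=s.astype(int);sat=sat[:,:,0]-sat[:,:,2];print(sat[183:193,199:207])
```

```text
t 32.95 pos [ 578.1 -138.4  171. ] tooly yaw -4.87 z [ 0.002 -0.001 -1.   ] shift mm [50.5 -0.9 11. ] twist 0.03 F [ 0.61 -0.07  0.35] T [-0.012 -0.055 -0.006] w 85.4 q [-0.35  0.22  0.15  1.5   0.    1.31]
[[149 118  57  27  29  52  86 117]
 [101  59  22  19  19  18  27  52]
 [ 26  18  25  55  60  20  14  17]
 [ 13  15  47 119 119  37  14  14]
 [ 13  17  55 137 128  53  18  14]
 [ 13  16  36  84  92  48  18  14]
 [ 15  15  19  35  42  20  15  15]
 [ 15  15  14  16  17  15  15  15]
 [ 15  15  14  15  15  15  15  16]
 [ 15  16  15  15  15  15  15  15]]
```

View pics/s12.png

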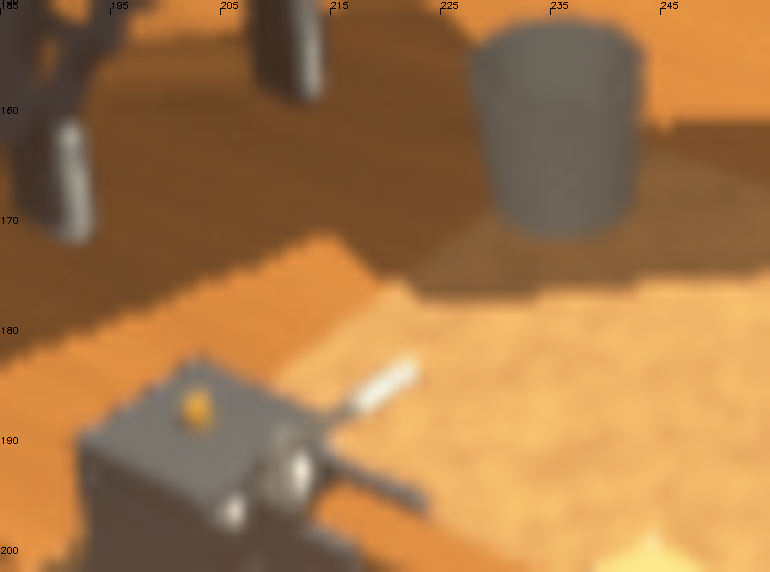

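View pics/t12.png

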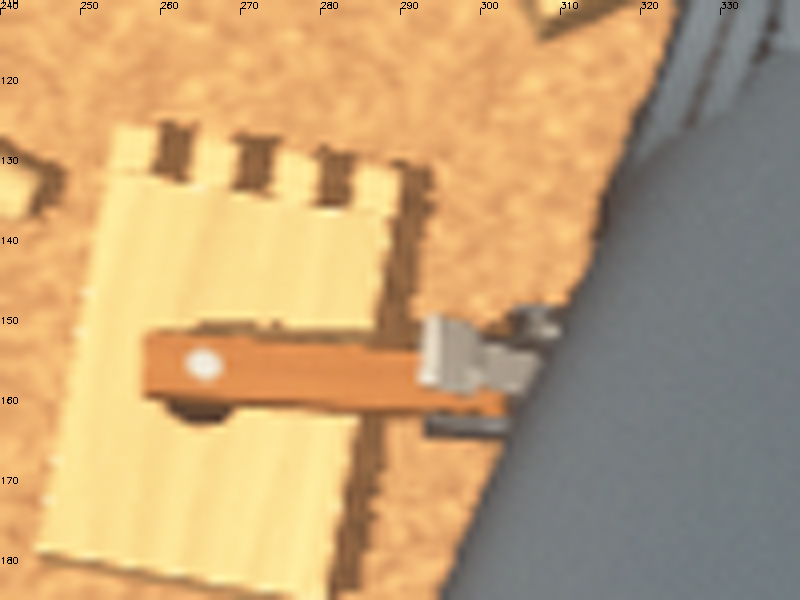

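Run:
```python
from h import *
print("pad top",at("top",450/8+239.5,352/8+109.5,.121), "edges",at("top",425/8+239.5,352/8+109.5,.13),at("top",478/8+239.5,352/8+109.5,.112))
d=np.array([.085,.996,0]);so=np.array([.5767,-.1438,.0495]);print("pred",so+d*.0669+[0,0,.0728])
print("screw top",at("top",203/8+239.5,363/8+109.5,.0725),so+.16*d)
print("pad scene",proj("scene",so+d*.0669+[0,0,.0728]),"obs",(388/11+184.5,383/11+149.5))
```

```text
pad top [ 0.58441273 -0.07089999  0.121     ] edges [ 0.58261352 -0.06149548  0.13      ] [ 0.58619152 -0.08149829  0.112     ]
pred [ 0.5823865 -0.0771676  0.1223   ]
screw top [0.59234704 0.01589701 0.0725    ] [0.5903  0.01556 0.0495 ]
pad scene [216.27933806 184.08396508] obs (219.77272727272728, 184.3181818181818)
```

Request:
{"method": "move_arm", "body": {
  "claw": 0,
  "rows": [
    [[15,0,0],0],
    [[35,0,0],0],
    [[50,0,0],0],
    [[54,0,5],0],
    [[54,0,12],0],
    [[54,0,20],0],
    [[54,0,26],0],
    [[54,0,26],0]
  ]
}}

```text
time_s: 34.05
tool_pos: [0.5813, -0.0846, 0.1422]
tool_rot: [[0.086, 0.996, -0.002], [0.996, -0.086, 0.0], [0.0, -0.002, -1.0]]
wrist_force: [-1.0, -0.2, -0.2]
gripper_width: -0.0005
```

Run:
```python
from h import *
need([.583,-.084,.14],-4.9)
s=grab_frame("scene");crop(s,185,150,70,52,11,"s13")
t=grab_frame("top");crop(t,240,110,100,75,8,"t13")
```

```text
t 34.05 pos [581.3 -84.6 142.2] tooly yaw -4.91 z [-0.002  0.    -1.   ] shift mm [0.8 1.6 2.2] twist -0.01 F [-1.03 -0.25 -0.19] T [ 0.059 -0.026 -0.053] w -0.5 q [-0.26  0.21  0.08  1.44 -0.    1.4 ]
```

View pics/s13.png

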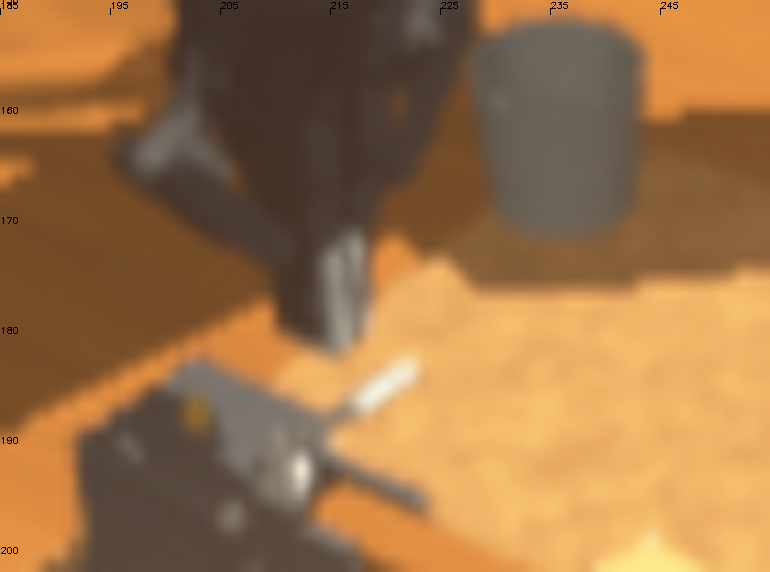

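Request:
{"method": "move_arm", "body": {
  "rows": [
    [[0.5,1,3],0],
    [[0.5,2,6],0],
    [[0.5,2,9],0],
    [[5,2,12.5],0],
    [[10.5,2,17],0],
    [[15,2,22],0],
    [[19,2,27],0],
    [[19,2,27],0]
  ]
}}

```text
time_s: 35.15
tool_pos: [0.5855, -0.0647, 0.1156]
tool_rot: [[0.084, 0.996, -0.0], [0.996, -0.084, 0.001], [0.001, -0.0, -1.0]]
wrist_force: [0.1, -0.6, -0.3]
gripper_width: 0.0001
```

Run:
```python
from h import *
need([.585,-.055,.092],-4.9)
s=grab_frame("scene");crop(s,185,150,70,52,11,"s14")
```

```text
t 35.15 pos [585.5 -64.7 115.6] tooly yaw -4.83 z [-0.     0.001 -1.   ] shift mm [ 9.6 -1.3 23.7] twist 0.07 F [ 0.14 -0.56 -0.29] T [-0.073  0.063  0.04 ] w 0.1 q [-0.22  0.22  0.04  1.39  0.    1.43]
```

View pics/s14.png

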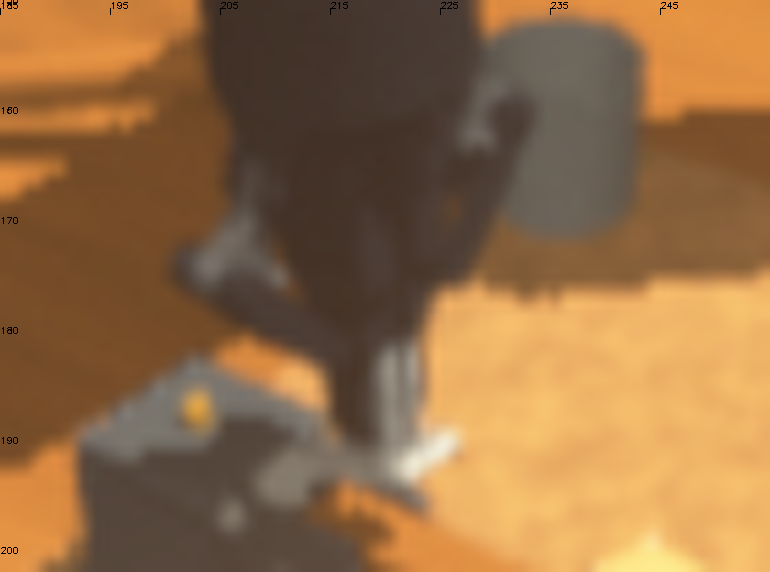

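Request:
{"method": "move_arm", "body": {
  "rows": [
    [[3,0,5],0],
    [[6,-0.5,10.5],0],
    [[8,-1,15.5],0],
    [[9,-1,19],0],
    [[9.5,-1,21.5],0],
    [[9.5,-1,23],0],
    [[9.5,-1,23],0],
    [[9.5,-1,23],0]
  ]
}}

```text
time_s: 36.2
tool_pos: [0.5851, -0.0561, 0.093]
tool_rot: [[0.085, 0.996, -0.001], [0.996, -0.085, 0.0], [-0.0, -0.001, -1.0]]
wrist_force: [0.7, 0.8, 1.6]
gripper_width: -0.0001
```

Run:
```python
from h import *
need([.585,-.055,.090],-4.9)
s=grab_frame("scene");crop(s,185,150,70,52,11,"s15")
```

```text
t 36.2 pos [585.1 -56.1  93. ] tooly yaw -4.87 z [-0.001  0.    -1.   ] shift mm [ 1.1 -0.2  3. ] twist 0.03 F [0.7  0.77 1.64] T [ 0.314 -0.227 -0.087] w -0.1 q [-0.21  0.23  0.    1.34 -0.    1.45]
```

View pics/s15.png

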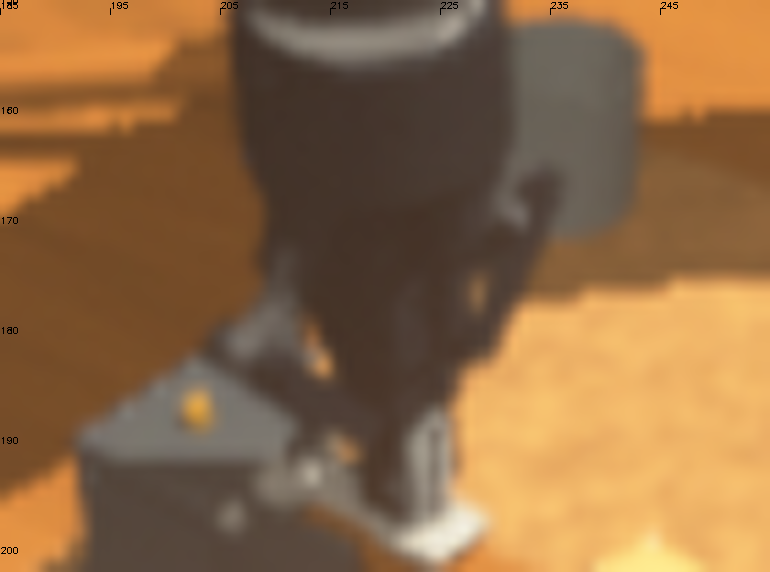

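Request:
{"method": "move_arm", "body": {
  "rows": [
    [[0,0,0.3],0],
    [[0,0,0.6],0],
    [[0,0,0.9],0],
    [[0,0,1.2],0],
    [[0,0,1.5],0],
    [[0,0,1.5],0],
    [[0,0,1.5],0],
    [[0,0,1.5],0]
  ]
}}

```text
time_s: 37.25
tool_pos: [0.5854, -0.056, 0.0921]
tool_rot: [[0.085, 0.996, 0.0], [0.996, -0.085, 0.0], [0.0, 0.0, -1.0]]
wrist_force: [-0.1, 2.8, 5.9]
gripper_width: -0.0004
```

Request:
{"method": "move_arm", "body": {
  "rows": [
    [[0,0,0.3],0],
    [[0,0,0.6],0],
    [[0,0,0.9],0],
    [[0,0,1],0],
    [[0,0,1],0],
    [[0,0,1],0],
    [[0,0,1],0],
    [[0,0,1],0]
  ]
}}

```text
time_s: 38.25
tool_pos: [0.5856, -0.0559, 0.092]
tool_rot: [[0.085, 0.996, 0.001], [0.996, -0.085, 0.0], [0.0, 0.001, -1.0]]
wrist_force: [-1.8, 2.1, 7.6]
gripper_width: 0.0005
```

Request:
{"method": "move_arm", "body": {
  "rows": [
    [[0,-0.2,0.3],0],
    [[0,-0.4,0.6],0],
    [[0,-0.4,0.9],0],
    [[0,-0.4,1.2],0],
    [[0,-0.4,1.2],0],
    [[0,-0.4,1.2],0],
    [[0,-0.4,1.2],0],
    [[0,-0.4,1.2],0]
  ]
}}

```text
time_s: 39.25
tool_pos: [0.5857, -0.056, 0.0919]
tool_rot: [[0.085, 0.996, 0.002], [0.996, -0.085, -0.0], [0.0, 0.002, -1.0]]
wrist_force: [-1.1, 3.1, 11.0]
gripper_width: -0.0001
```

Run:
```python
from h import *
need([.585,-.055,.090],-4.9)
s=grab_frame("scene");crop(s,185,150,70,52,11,"s16")
```

```text
t 39.25 pos [585.7 -56.   91.9] tooly yaw -4.86 z [ 0.002 -0.    -1.   ] shift mm [ 0.9 -0.8  1.9] twist 0.04 F [-1.12  3.1  10.95] T [ 0.563  0.484 -0.015] w -0.1 q [-0.21  0.23 -0.    1.34  0.    1.45]
```

View pics/s16.png

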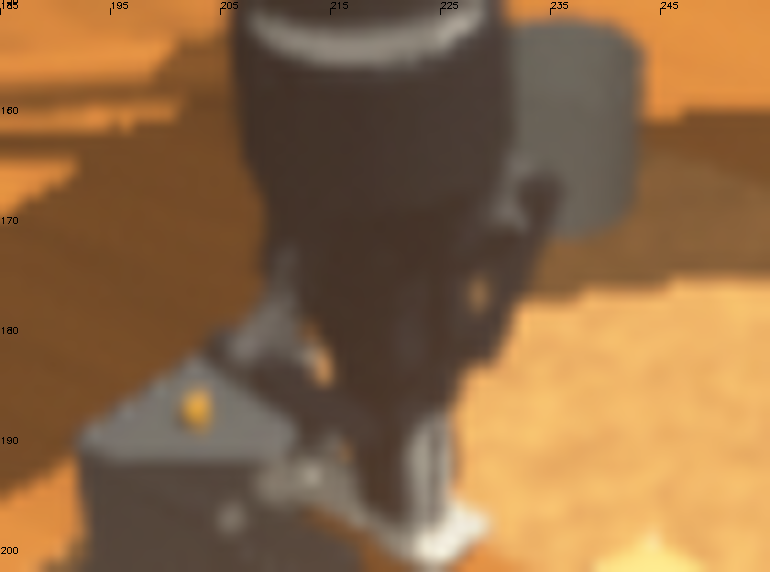

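Hard stop at the expected height, 11 N. Lift straight off and inspect.

Request:
{"method": "move_arm", "body": {
  "rows": [
    [[0,0,-2],0],
    [[0,0,-8],0],
    [[0,0,-20],0],
    [[0,0,-40],0],
    [[0,0,-70],0],
    [[0,0,-100],0],
    [[0,0,-125],0],
    [[0,0,-140],0]
  ]
}}

```text
time_s: 40.3
tool_pos: [0.5855, -0.0564, 0.2315]
tool_rot: [[0.085, 0.996, 0.002], [0.996, -0.085, -0.001], [-0.001, 0.002, -1.0]]
wrist_force: [0.3, 0.1, 0.0]
gripper_width: 0.0
```

Request:
{"method": "move_arm", "body": {
  "rows": [
    [[20,-40,0],0],
    [[40,-85,0],0],
    [[60,-130,0],0],
    [[80,-170,0],0],
    [[100,-200,0],0],
    [[110,-215,0],0],
    [[110,-215,0],0],
    [[110,-215,0],0]
  ]
}}

```text
time_s: 41.3
tool_pos: [0.381, 0.0714, 0.2295]
tool_rot: [[0.085, 0.996, 0.0], [0.996, -0.085, -0.001], [-0.001, 0.0, -1.0]]
wrist_force: [-0.4, -0.3, 0.9]
gripper_width: -0.0004
```

Run:
```python
from h import *
need([.585,-.055,.090],-4.9)
s=grab_frame("scene");crop(s,185,165,80,60,10,"s17")
t=grab_frame("top");crop(t,240,110,100,75,8,"t17")
```

```text
t 41.3 pos [381.   71.4 229.5] tooly yaw -4.89 z [ 0.    -0.001 -1.   ] shift mm [-108.4  214.   139.7] twist 0.01 F [-0.42 -0.29  0.86] T [0.021 0.045 0.002] w -0.4 q [ 0.01 -0.31 -0.25  1.63 -0.    1.67]
```

View pics/s17.png

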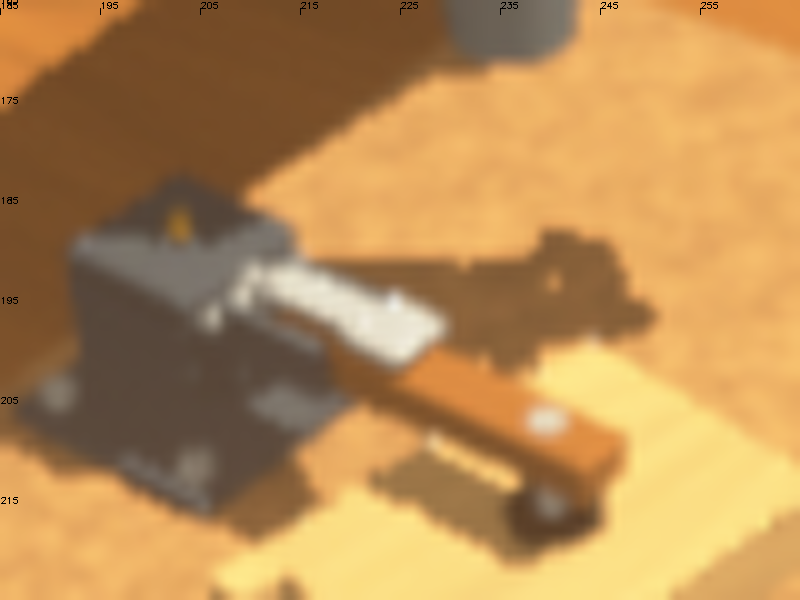

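View pics/t17.png

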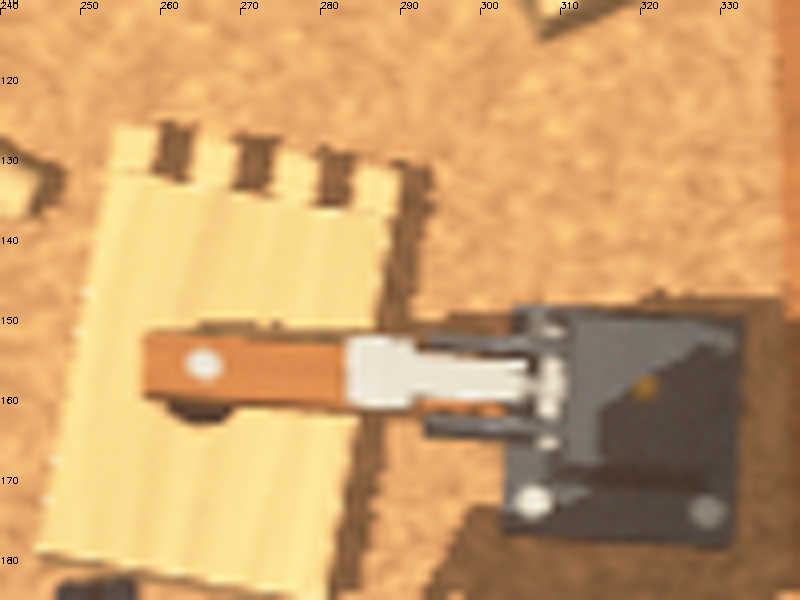

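```bash
python3 -c "
from station import *
print(close_job())"
```

```text
the job is handed in; nothing more can be done
None
```

The hold-down arm is on the ball post with its foot on the oak board and the latch lever pressed down. I let go, moved clear and handed the job in at about 41 s. `close_job` gives no verdict, so the result below rests on my own force readings and pictures.

- **Which arm:** I used the large grey clamp arm and left the red one and the smaller grey one alone.
- **Seating:** I gripped the head by its flat sides and lowered it in short steps. I corrected sideways whenever the ball pushed the socket off line. It stuck twice, at about 59 mm and again at 52.5 mm. I pushed on gently because the pin did not yet look raised.
- **Fully home:** It stopped hard at about 49.8 mm, with roughly 18 N of total push including the arm's weight. From the torque I put about 4 N of that on the foot, so the foot touched the board a little early and the arm sits pitched up by about 1 degree.
- **Latch:** I pressed the lever only after the pin was visibly up. It stopped hard at about the height I had worked out for fully down, with 11 N on it.

**Last checks:**
- Both cameras show the lever flat along the bar.
- The foot is well inside the board's edges.
- The pin stands clearly taller than it did before seating.
- The board looks unmoved, and the cup and other nearby things in view look the same.

**Not exact or not agreeing:**
- The pin is only a few pixels tall, so I judged its height by eye rather than measuring it.
- The scene camera read about 1 pixel (3 to 4 mm) off from the top camera; I relied on the top camera and on feel.
- The raised lever pad appeared about 6 mm further out than I had computed; I followed the picture.

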